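# Shut the pizza oven's flap and lock it with its clevis pin

### The arm

A 6-joint arm with a two-finger parallel gripper is mounted at the origin on the work surface. World frame = base frame: x ahead of the robot, y to its left, z up, the work surface at z = 0. Lengths are in m, angles in rad, forces in N, time in s.
With the tool pointing down it reaches from about 0.325 to 0.9 m from the base axis. Payload 3.5 kg.
Tool frame: the origin (TCP) lies at the very end of the fingers, on their centre line; the grasp point (between the pads) lies 19 mm behind it; x points along the fingers, y is the direction in which the jaws open and shut, and the axes are right-handed (so a half turn about x gives the same grasp; the last joint's range is limited). The gripper opens to 85 mm and grips with 20 to 120 N. Pads are 22 mm wide; open, the fingers measure 114 mm over their backs; the gripper's body (76 mm by 85 mm) begins 54 mm behind the grasp point. The pads swing forward as they close: fully open they stand 13 mm farther back than shut.
Start: joints at [-1.448, 0.276, -0.026, 1.268, 0, 1.467], TCP at [0.14, -0.609, 0.198] pointing down, gripper open.
Joint ranges: [-3.12, 3.12], [-0.85, 1.88], [-1.08, 1.24], [-1.95, 2.15], [-1.57, 1.53], [-3.14, 3.14]. Speed limits (rad/s): [2.57, 2.57, 3.14, 3.14, 3.14, 3.14].

### API

Orientations are given as a 3x3 rotation matrix whose columns are the frame's x, y, z axes.
In Python, from bench import r gives the robot as it stands.
- The arm moves only by the shell command python3 -m inch 'ROWS' [OPENING] [FORCE]. ROWS is a JSON object of lists of equal length, an entry for each row: "translation": the shift along the tool's x, y, z in m, a list of three; "roll": the turn about the tool's x in degrees. A call has exactly 8 rows; each row shifts and turns the commanded pose from where the row before left it, along the tool's axes as they then stand; what a row does not reach is not made up. A row lasts 1/8 s, in which the tool goes at most 62.5 mm and 10.7 degrees, less where a joint would pass 70% of its speed; a pose out of reach is approached as far as the arm can. A call is refused whole if a number of a shift passes 0.0625 or a number of a turn 10.7, either way. A call with a gripper value outside its range is refused whole. OPENING is the finger opening in m, from 0 to 0.0854, set as the call begins (- or left out, the last holds). The fingers move at their own pace and stop on an object; FORCE is the grip in N (left out, the last holds). Time passes only in rows, so rows that do not move let the fingers close, or fill a call up. It gives the time, the measured TCP pose, the force and the opening at its end, in the units of the state.
- r.read_state(): the state, without advancing time (a new reading comes with each control period).
- r.read_camera(name): name is "scene" or "side" or "wrist"; returns the picture (420x560x3 uint8, blue, green, red); there is no depth.
- r.camera_model(name): a dict with "K" (3x3 intrinsics, pixels), "rvec" (rotation vector, rad) and "tvec" (3), from world to camera coordinates, as OpenCV has them. Camera axes: x right, y down, z forward; pixel columns grow to the right and rows downward; lengths in m; the calibration is good to about 2 mm. A picture is of the moment at which its call begins: read the wrist's pose just before it. camera_model takes no time and is no camera call; for the wrist camera it gives the pose at the moment of the call.
- r.job_done(): hands the job in, once; it reports no verdict.
The state is a dict: "clock": time; "qpos": joint angles; "dq": joint speeds; "tau": joint torques, N m; "position": TCP position; "ee_rot": TCP orientation; "wrist_force": force on the tool from outside, world axes, zero at the start; "moment": the same for the moment, N m; "finger_gap": opening from 0.0 (shut) to 1.0 (fully open).
Only numpy, scipy, OpenCV 4.12 (cv2) and the standard library are available. Lean on these libraries where they do the work, as an engineer would, in place of code of your own. Each camera call takes 0.05 s, during which the arm holds its last target.

### The job

The oven is to be carried out to the yard: swing its front flap up fully shut, then lock it by pushing the loose steel pin fully home through both ears on the roof edge and the flap's tongue between them, from either side, until its square grip meets the ear. Let go of it there, and leave the other things on the counter where they are.

Things in the scene. Friction and masses are not known exactly. Their poses are not given: they have to be found in the camera images.
- oven: Stainless countertop pizza oven, fixed, at varied place and yaw: 420 wide, 380 deep, roof 210 above the counter, mouth facing the robot. Origin on the counter below the middle of its front face; x points to its back, y to the left as seen from the robot, z up.
- clevis (a point): Centre of the lock on the front roof edge (oven frame -8, 0, 250), axes as the oven's. Two fixed upright ears, 6 thick, reach here from 18 before to 32 behind this point, from the roof to 18 above it; inner faces at y = +-7.5, outer faces at +-13.5. A 12.5 hole runs through both along y, its axis through this point. The open flap leaves the slot between them empty.
- hinge (a point): Middle of the flap's hinge line, along the oven's y (oven frame -8, 0, 45).
- rail (a point): Middle of the oven's carrying rail (oven frame 22, 0, 320): tube 12 thick, wooden sleeve 16 thick, along y on posts at y = +-170. It is 70 above and 30 behind the pin holes' axis, so a hand held upright over the holes strikes it; one leaning back out over the front (fingers pointing down and to the oven's +x) by 30 to 45 degrees passes below. Fully opened fingers may touch it.
- flap (a joint): Flap angle, rad: 0 pressed hard against the oven's mouth; grows as its top leans out to the robot. Hinge friction (0.36 N m) holds it wherever it is left. At 0.010 it is upright, tongue hole exactly in line with the ears' holes; at 0 the hole stands 2 mm too far back, and at 0.02 as far out: the pin's tapered nose, pushed with up to some 20 N, draws the tongue into line.
- tongue_hole (a point): Centre of the 12.5 hole, along the oven's y, in the flap's tongue: an upright plate 12 thick in y and 26 wide on the flap's top edge at mid width, which swings in between the ears as the flap shuts; 205 from the hinge line.
- flap_top (a point): Middle of the flap's top edge on its outer face. Panel 380 wide, 12 thick, top edge 145 from the hinge line, outer face 6 outside the hinge line; a wooden bar handle, 140 long, stands 35 off the outer face at mid width, 88 from the hinge line.
- pin: Loose steel lock pin, about 130 g, lying level on the counter on a flat of its square grip (axis 9 up). Grip 18 x 18, 40 long, x from -40 to 0; then a round shank 10 thick, 46 long, its last 12 tapering to a 4 nose. Origin on the axis at the shoulder; x points to the nose. Fully home (the grip on an ear) the shoulder is 13.5 from the clevis point and the nose stands out beyond the other ear.
- pin_nose (a point): End of the pin's nose, 46 from its origin along its x; axes as the pin's.
- ramekin: White ceramic ramekin, 90 across, 48 high; origin under its centre. Bystander.
- spice_jar: Glass spice jar with red twist cap, 46 across, 100 high; origin under its centre. Bystander.
- tomato_can: Food can, 74 across, 110 high; origin under its centre. Bystander.
- rolling_pin: Short beech rolling pin lying along its y, 48 thick, 310 long; origin at its centre. Bystander.
- brush: Green silicone brush with wooden handle, lying along its x, 205 long, 14 high; origin below the handle. Bystander.
- scraper: Stainless dough scraper lying flat, 115 x 150, 16 high; origin under its centre. Bystander.
- pizza_wheel: Pizza wheel lying flat along its x, 200 long, 22 high; origin below the end of its wooden handle. Bystander.
There are look-alikes about, which are no part of the job. There is more than one size of the pin; the one meant has the size given above.

How it is judged:
By the outcome, as a careful person would: the job done as asked, in the order asked, and still so for the second after the job is handed in, with the robot touching nothing.
It also fails if it takes over 61 s, if anything falls off the work surface, if the arm or the gripper's body presses on something with over 40 N, if the wrist force passes 120 N, or if a joint passes its speed limit or range.

## Working session

There is one attempt and no reset: what is moved stays moved. The work goes in short steps, Python scripts to look and compute and a shell command to move; the robot and the scene stay as the last step left them, time stands still between calls to the robot, and variables do not carry over. Pictures are saved under pics/ and viewed, and the job is handed in when it is done.

```bash
ls -la; mkdir -p pics
python3 - <<'E'
from bench import r
import cv2,numpy as np
s=r.read_state()
for k,v in s.items(): print(k,np.round(v,4).tolist())
for n in("scene","side","wrist"):
    m=r.camera_model(n); print(n,np.array(m["K"]).round(1).tolist(),np.round(m["rvec"],4),np.round(m["tvec"],4))
    cv2.imwrite(f"pics/{n}0.png",r.read_camera(n))
E
```

```text
total 12
drwxr-xr-x  3 agent agent 4096 Dec  7 16:12 .
drwxr-xr-x 23 root  root  4096 Dec  7 16:12 ..
drwxr-xr-x  2 agent agent 4096 Dec  7 16:12 pics
clock 0.0
qpos [-1.4484, 0.2772, -0.0279, 1.268, 0.0, 1.4674]
dq [-0.0006, -0.0003, -0.0013, 0.0008, -0.0004, 0.0005]
tau [0.0021, -44.551, 29.5203, 0.0162, 0.0001, 0.0]
position [0.1398, -0.6083, 0.1968]
ee_rot [[-0.0003, 0.2239, -0.9746], [0.0023, -0.9746, -0.2239], [-1.0, -0.0023, -0.0003]]
wrist_force [-0.6731, -0.5036, 0.0843]
moment [-0.0273, -0.024, -0.0637]
finger_gap 0.9985
scene [[442.1, 0.0, 281.3], [0.0, 442.1, 209.3], [0.0, 0.0, 1.0]] [ 0.3299  2.8871 -0.9848] [0.4062 0.0467 1.4679]
side [[406.9, 0.0, 275.7], [0.0, 406.9, 211.5], [0.0, 0.0, 1.0]] [ 1.0689 -2.4169  1.0318] [0.2947 0.3947 1.3033]
wrist [[295.1, 0.0, 277.4], [0.0, 295.1, 205.9], [0.0, 0.0, 1.0]] [-2.2909  1.8232  0.2424] [-0.624  -0.0346  0.3792]
```

View pics/scene0.png

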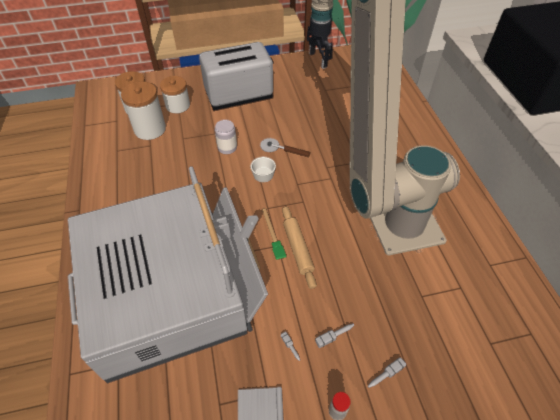

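View pics/side0.png

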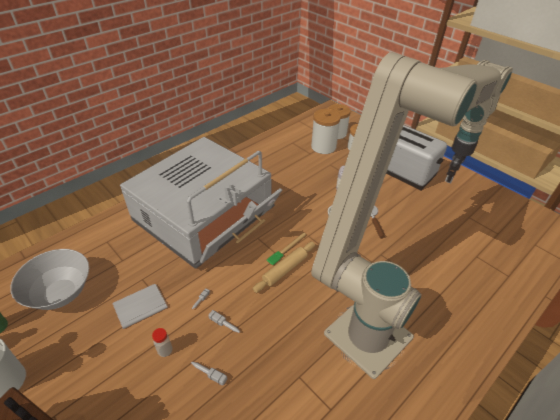

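View pics/wrist0.png

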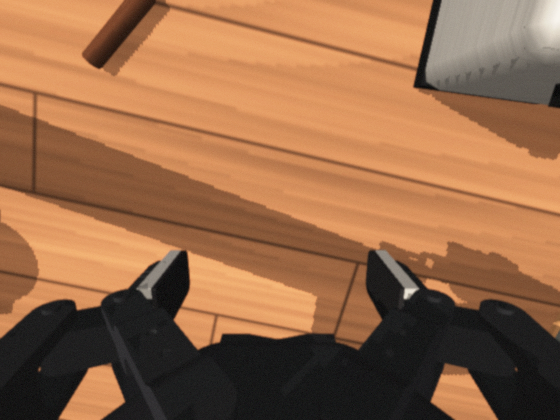

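```bash
cat > h.py <<'E'
import cv2,numpy as np
from bench import r
def cam(n,m=None):
    m=m or r.camera_model(n); return np.array(m["K"],float),np.array(m["rvec"],float).reshape(3),np.array(m["tvec"],float).reshape(3)
def proj(n,P,c=None):
    K,rv,t=c or cam(n); return cv2.projectPoints(np.array(P,float).reshape(-1,1,3),rv,t,K,None)[0].reshape(-1,2)
def back(n,uv,z,c=None):
    K,rv,t=c or cam(n); R=cv2.Rodrigues(rv)[0]; C=-R.T@t
    uv=np.array(uv,float).reshape(-1,2); d=(R.T@np.linalg.inv(K)@np.c_[uv,np.ones(len(uv))].T).T
    return C+d*((z-C[2])/d[:,2])[:,None]
def tri(obs):
    # obs: list of (cam tuple, uv)
    A=np.zeros((3,3));b=np.zeros(3)
    for (K,rv,t),uv in obs:
        R=cv2.Rodrigues(rv)[0];C=-R.T@t;d=R.T@np.linalg.inv(K)@np.r_[uv,1];d/=np.linalg.norm(d)
        M=np.eye(3)-np.outer(d,d);A+=M;b+=M@C
    return np.linalg.solve(A,b)
def crop(src,dst,x0,y0,x1,y1,f):
    im=cv2.imread(src) if isinstance(src,str) else src
    c=cv2.resize(im[y0:y1,x0:x1],None,fx=f,fy=f,interpolation=cv2.INTER_CUBIC)
    for x in range((x0+19)//20*20,x1,20): cv2.putText(c,str(x),(int((x-x0+.5)*f),10),0,.35,(0,0,255),1); cv2.line(c,(int((x-x0+.5)*f),12),(int((x-x0+.5)*f),18),(0,0,255),1)
    for y in range((y0+19)//20*20,y1,20): cv2.putText(c,str(y),(0,int((y-y0+.5)*f)),0,.35,(0,0,255),1); cv2.line(c,(26,int((y-y0+.5)*f)),(32,int((y-y0+.5)*f)),(0,0,255),1)
    cv2.imwrite(dst,c)
E
python3 - <<'E'
from h import *
crop("pics/scene0.png","pics/s_pins.png",270,310,420,410,5)
crop("pics/scene0.png","pics/s_oven.png",60,160,280,380,2.7)
crop("pics/side0.png","pics/d_pins.png",180,270,280,390,5)
crop("pics/side0.png","pics/d_oven.png",110,130,300,270,4)
E
```

```text
(no output)
```

View pics/s_pins.png

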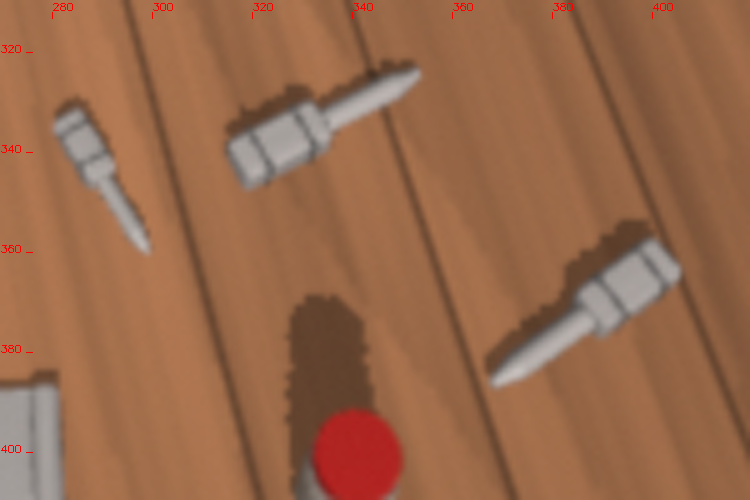

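View pics/s_oven.png

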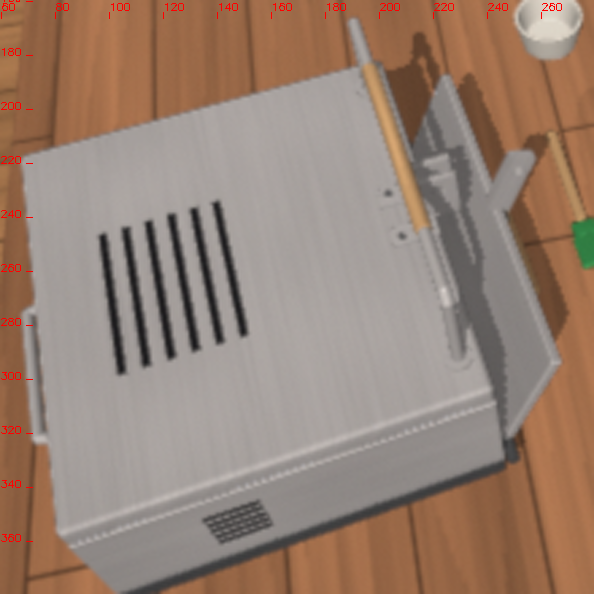

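View pics/d_pins.png

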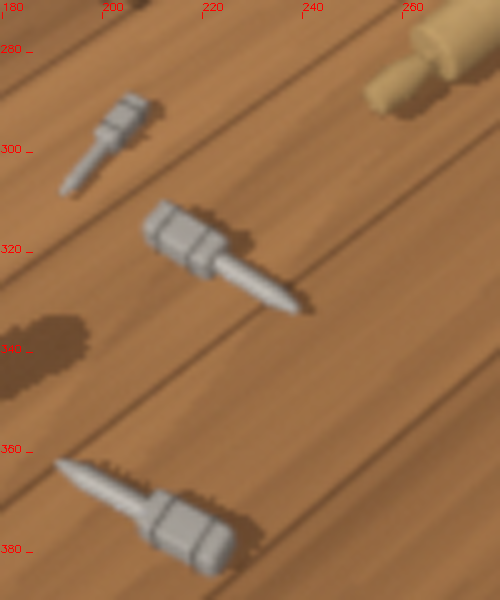

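View pics/d_oven.png

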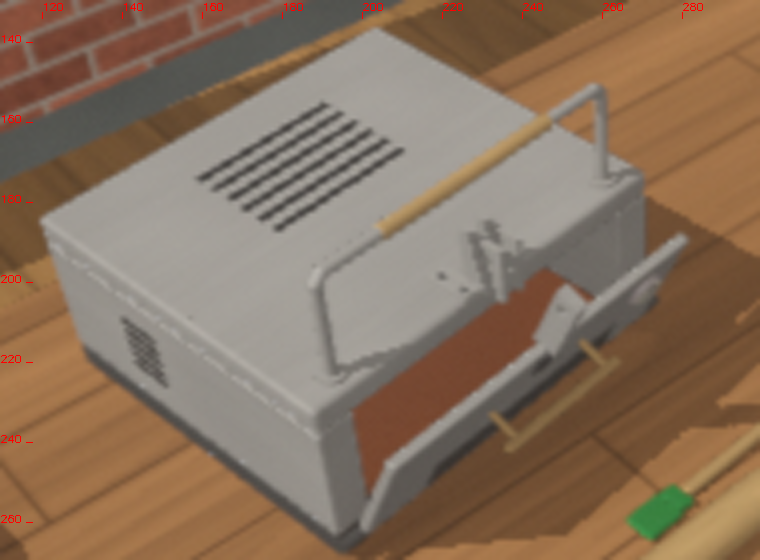

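Run:
```python
from h import *
S=cam("scene");D=cam("side")
# tail-end centre, shoulder, nose
P={"A":([(282.5,333.5),(289,346.5),(298.5,360)],[(206.5,290.5),(200,298),(191,308.5)]),
   "B":([(317,343),(333,334),(352,324)],[(210,313.5),(221.5,321),(238.5,331.5)]),
   "C":([(403,361.5),(386.5,372.5),(367.5,386.5)],[(225,380),(208,370),(190,361.5)])}
for k,(a,b) in P.items():
    for nm,c,uv in(("scene",S,a),("side",D,b)):
        X=back(nm,uv,0.009,c); print(k,nm,X.round(4).tolist(),"tail-sh",np.linalg.norm(X[0]-X[1]).round(4),"sh-nose",np.linalg.norm(X[2]-X[1]).round(4))
    print([tri([(S,u),(D,v)]).round(4).tolist() for u,v in zip(a,b)])
# oven features
f={"railL":((230,289),(188,199.5)),"backL":((82,357),(116,184.5))}
```

```text
A scene [[0.4789, 0.2825, 0.009], [0.47, 0.3223, 0.009], [0.4539, 0.3638, 0.009]] tail-sh 0.0408 sh-nose 0.0445
A side [[0.4784, 0.2858, 0.009], [0.4682, 0.3201, 0.009], [0.4542, 0.3661, 0.009]] tail-sh 0.0358 sh-nose 0.0481
[[0.4788, 0.2842, 0.0092], [0.4697, 0.3203, 0.0062], [0.454, 0.3652, 0.0099]]
B scene [[0.393, 0.3301, 0.009], [0.3428, 0.3155, 0.009], [0.2821, 0.2996, 0.009]] tail-sh 0.0523 sh-nose 0.0627
B side [[0.3964, 0.3305, 0.009], [0.3487, 0.3193, 0.009], [0.2823, 0.302, 0.009]] tail-sh 0.049 sh-nose 0.0686
[[0.3938, 0.3318, 0.0136], [0.3446, 0.3203, 0.0176], [0.2823, 0.301, 0.0096]]
C scene [[0.1834, 0.4305, 0.009], [0.2369, 0.4478, 0.009], [0.2976, 0.4701, 0.009]] tail-sh 0.0562 sh-nose 0.0647
C side [[0.1873, 0.4288, 0.009], [0.2449, 0.4478, 0.009], [0.3026, 0.4723, 0.009]] tail-sh 0.0606 sh-nose 0.0627
[[0.1851, 0.4309, 0.0141], [0.2401, 0.4501, 0.0197], [0.2993, 0.4726, 0.0159]]
```

Three pins: A scene (290,346), B (335,334), C (386,373). Measured grip and shank: A ≈ 40+46 mm, B ≈ 51+66, C ≈ 58+64, so A is the pin meant; the enlarged crop confirms it as the small one. Next is the oven pose.

```bash
cat > oven.py <<'E'
from h import *
from scipy.optimize import least_squares
S=cam("scene");D=cam("side")
F=[((.38,.21,.21),(82.2,357),(120.5,185)),((.38,-.21,.21),(68.1,218.1),(204,137.5)),((0,.21,.21),(241.5,305),(188.7,233)),((0,-.21,.21),None,(270,173.7)),
   ((.022,.17,.32),(230.5,292),(189,199.5)),((.022,-.17,.32),(189.7,167),(260,152))]
def T(p,X):
    x,y,a=p; c,s=np.cos(a),np.sin(a); X=np.array(X,float).reshape(-1,3)
    return np.c_[x+c*X[:,0]-s*X[:,1],y+s*X[:,0]+c*X[:,1],X[:,2]]
def res(p):
    o=[]
    for X,a,b in F:
        w=T(p,X)
        if a: o+=list(proj("",w,S)[0]-a)
        if b: o+=list(proj("",w,D)[0]-b)
    return np.array(o)
E
python3 - <<'E'
from oven import *
s=least_squares(res,[.65,.05,0.1],loss="soft_l1"); print(s.x,np.degrees(s.x[2])); print(res(s.x).round(1).reshape(-1,2).tolist())
p=s.x
print("clevis",T(p,(-.008,0,.25)),"hinge",T(p,(-.008,0,.045)))
im={n:cv2.imread(f"pics/{n}0.png") for n in("scene","side")}
def flap(th): # tongue tip, top edge corners outer
    f=lambda u,v,y:(-.008-u*np.sin(th)-v*np.cos(th),y,.045+u*np.cos(th)-v*np.sin(th))
    return [f(.145,.006,.19),f(.145,.006,-.19),f(.145,-.006,.19),f(.145,-.006,-.19),f(.205,0,0)]
for th in(.7,.8,.9,1.0,1.1): print(th,proj("",T(p,flap(th)),S).round(0).tolist(),proj("",T(p,flap(th)),D).round(0).tolist())
E
```

```text
[0.59560873 0.06111274 0.12942335] 7.415411894874999
[[-0.4, 2.1], [-1.7, -0.2], [-0.1, -1.1], [-0.5, -1.2], [3.6, -1.0], [-0.9, 1.4], [1.6, -0.7], [-3.2, -21.9], [-1.0, 0.6], [2.2, -0.6], [-0.1, -0.1]]
clevis [[0.58767564 0.06008024 0.25      ]] hinge [[0.58767564 0.06008024 0.045     ]]
0.7 [[283.0, 294.0], [240.0, 189.0], [280.0, 294.0], [237.0, 188.0], [271.0, 223.0]] [[217.0, 259.0], [289.0, 199.0], [214.0, 256.0], [288.0, 197.0], [263.0, 221.0]]
0.8 [[287.0, 295.0], [243.0, 190.0], [284.0, 294.0], [241.0, 189.0], [276.0, 225.0]] [[219.0, 262.0], [291.0, 202.0], [217.0, 259.0], [290.0, 200.0], [266.0, 226.0]]
0.9 [[290.0, 295.0], [246.0, 192.0], [288.0, 295.0], [244.0, 190.0], [280.0, 226.0]] [[221.0, 266.0], [293.0, 206.0], [220.0, 263.0], [292.0, 203.0], [269.0, 231.0]]
1.0 [[293.0, 297.0], [249.0, 193.0], [291.0, 296.0], [247.0, 192.0], [284.0, 229.0]] [[223.0, 269.0], [295.0, 209.0], [222.0, 266.0], [294.0, 206.0], [272.0, 236.0]]
1.1 [[295.0, 298.0], [251.0, 195.0], [293.0, 297.0], [249.0, 194.0], [288.0, 231.0]] [[225.0, 273.0], [296.0, 212.0], [224.0, 270.0], [295.0, 209.0], [274.0, 241.0]]
```

```bash
sed -i 's/(230.5,292)/(226,269.5)/' oven.py
cat >> oven.py <<'E'
P0=least_squares(res,[.65,.05,0.1],loss="soft_l1").x
def fl(th,u,v,y): return (-.008-u*np.sin(th)-v*np.cos(th),y,.045+u*np.cos(th)-v*np.sin(th))
E
python3 - <<'E'
from oven import *
p=P0; print(p,np.degrees(p[2]),res(p).round(1).reshape(-1,2).tolist())
print("clevis",T(p,(-.008,0,.25)))
# flap angle fit
def fr(q):
    t=q[0]; a=proj("",T(p,[fl(t,.145,.0,.19),fl(t,.145,.0,-.19)]),S)-[(265.5,294),(224.8,189)]
    b=proj("",T(p,[fl(t,.145,0,.19),fl(t,.145,0,-.19)]),D)-[(207.5,245.5),(281,189.5)]
    return np.r_[a.ravel(),b.ravel()]
s=least_squares(fr,[.4]); print("flap",s.x,fr(s.x).round(1)); th=s.x[0]
print("top",T(p,[fl(th,.145,.006,y) for y in(-.19,0,.19)]).round(3).tolist(),"tongue",T(p,fl(th,.205,0,0)).round(3))
# overlay
im={n:cv2.imread(f"pics/{n}0.png") for n in("scene","side")}
for n in im:
    I=cv2.resize(im[n],None,fx=3,fy=3,interpolation=cv2.INTER_CUBIC)
    pts=[(-.026,y,z) for y in(-.0135,.0135) for z in(.21,.268)]+[(.024,y,z) for y in(-.0135,.0135) for z in(.21,.268)]+[(-.008,.0135,.25),(.022,.17,.32),(.022,-.17,.32)]+[fl(th,.145,.006,y) for y in(-.19,.19)]+[fl(th,.205,0,0)]+[(0,.21,.0),(0,-.21,0)]
    for u in proj(n,T(p,pts)): cv2.circle(I,tuple(int(k) for k in (u*3+1)),2,(0,255,0) ,-1)
    x0,y0=(150,160) if n=="scene" else (170,130)
    cv2.imwrite(f"pics/ov_{n}.png",cv2.resize(I[y0*3:(y0+150)*3,x0*3:(x0+150)*3],None,fx=1.3,fy=1.3))
E
```

```text
[0.59727527 0.05911524 0.1293701 ] 7.412360720225706 [[-1.1, 1.4], [-1.4, -0.6], [-0.7, -1.6], [-0.3, -1.5], [2.8, -1.6], [-0.7, 0.8], [1.7, -1.1], [0.4, 0.0], [-0.8, 0.1], [1.5, -1.0], [0.0, -0.5]]
clevis [[0.58934212 0.05808317 0.25      ]]
flap [0.38528004] [ 0.9 -0.1 -0.1 -2.6 -0.7  0.5 -0.2 -1.2]
top [[0.554, -0.138, 0.177], [0.53, 0.05, 0.177], [0.505, 0.239, 0.177]] tongue [[0.513 0.048 0.235]]
```

View pics/ov_scene.png

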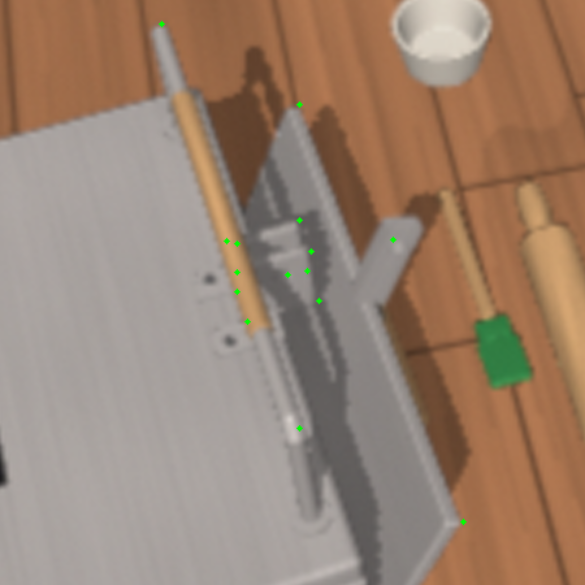

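View pics/ov_side.png

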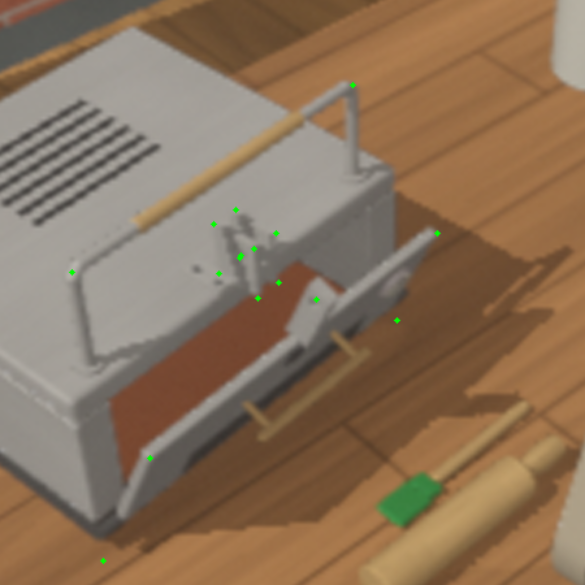

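```bash
python3 -m inch '{"translation":[[0,-0.042,-0.041],[0,-0.042,-0.041],[0,-0.042,-0.041],[0,-0.042,-0.041],[0,-0.042,-0.041],[0,-0.042,-0.041],[0,-0.042,-0.041],[0,-0.042,-0.041]],"roll":[0,0,0,0,0,0,0,0]}' 0.0854 40; python3 -m inch '{"translation":[[0,0,0],[0,0,0],[0,0,0],[0,0,0],[0,0,0],[0,0,0],[0,0,0],[0,0,0]],"roll":[-10.55,-10.55,-10.55,-10.55,-10.55,-10.55,-10.55,-10.55]}'
cat >> oven.py <<'E'
def st():
    s=r.read_state(); q=s["position"]; R=np.array(s["ee_rot"]); p=P0
    d=np.array(q)-[p[0],p[1],0]; c,sn=np.cos(p[2]),np.sin(p[2])
    O=np.array([[c,sn,0],[-sn,c,0],[0,0,1]])
    print("t",round(s["clock"],2),"world",np.round(q,4),"oven",(O@d).round(4),"F_oven",(O@np.array(s["wrist_force"])).round(1),"gap",round(s["finger_gap"],3))
    print("R in oven (cols tool x y z)\n",(O@R).round(3)); print("q",np.round(s["qpos"],3))
    return s,O,R
E
python3 -c "
from oven import *;st()"
```

```text
clock: 1.15
position: [0.3849, -0.2065, 0.198]
ee_rot: [[0.0, 0.224, -0.975], [-0.0, -0.975, -0.224], [-1.0, 0.0, -0.0]]
wrist_force: [0.4, -0.8, 0.1]
finger_gap: 0.999
clock: 2.15
position: [0.3841, -0.208, 0.1977]
ee_rot: [[-0.001, 0.991, 0.134], [0.0, 0.134, -0.991], [-1.0, -0.0, -0.0]]
wrist_force: [-0.2, 1.1, 0.5]
finger_gap: 0.999
t 2.15 world [ 0.3841 -0.208   0.1977] oven [-0.2459 -0.2374  0.1977] F_oven [-0.   1.2  0.5] gap 0.999
R in oven (cols tool x y z)
 [[-0.     1.     0.005]
 [ 0.     0.005 -1.   ]
 [-1.    -0.    -0.   ]]
q [-0.645 -0.061 -0.407  1.226 -0.     0.792]
```

```bash
python3 -m inch '{"translation":[[0.012,0.024,-0.0295],[0.012,0.024,-0.0295],[0.012,0.024,-0.0295],[0.012,0.024,-0.0295],[0,0.01,0],[0,0.01,0],[0,0.01,0],[0,0.01,0]],"roll":[0,0,0,0,0,0,0,0]}'; python3 -c "
from oven import *;st()
cv2.imwrite('pics/w1.png',r.read_camera('wrist'))
cv2.imwrite('pics/d1.png',r.read_camera('side'))
crop('pics/d1.png','pics/d1c.png',150,110,340,260,4)
"
```

```text
clock: 3.15
position: [0.505, -0.0746, 0.1504]
ee_rot: [[0.001, 0.992, 0.126], [-0.0, 0.126, -0.992], [-1.0, 0.001, 0.0]]
wrist_force: [0.6, 0.3, 0.4]
finger_gap: 0.999
t 3.15 world [ 0.505  -0.0746  0.1504] oven [-0.1087 -0.1207  0.1504] F_oven [0.6 0.2 0.4] gap 0.999
R in oven (cols tool x y z)
 [[ 0.001  1.    -0.003]
 [-0.    -0.003 -1.   ]
 [-1.     0.001  0.   ]]
q [-0.273  0.105 -0.34   1.125 -0.     1.171]
```

View pics/w1.png

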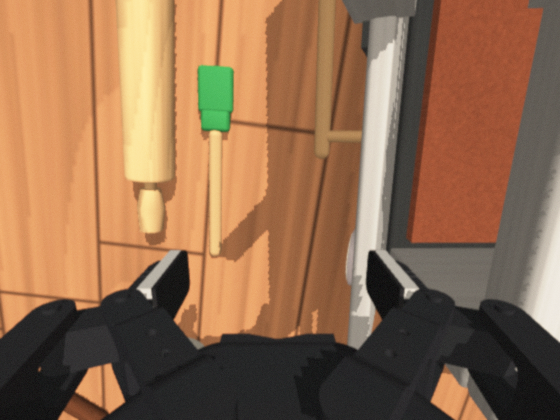

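View pics/d1c.png

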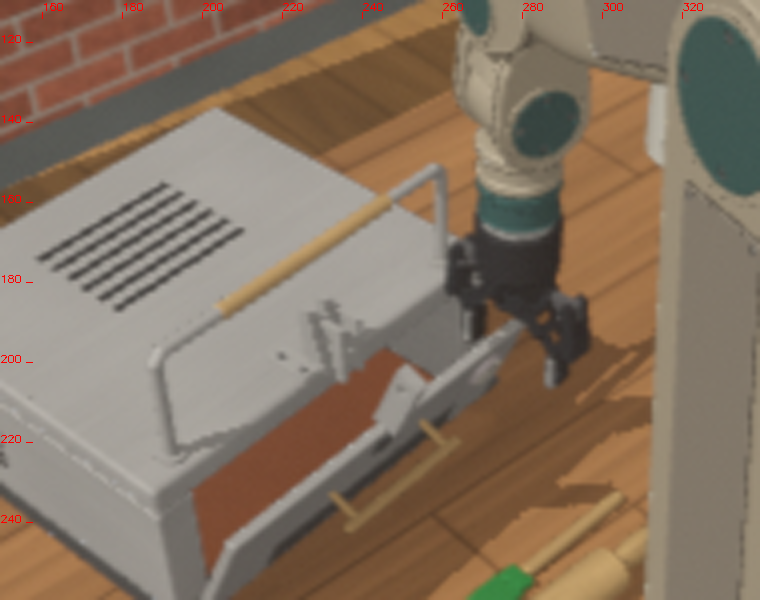

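Run:
```python
from oven import *
W=cam("wrist"); p=P0
for th in(.3,.35,.385,.42):
  print(th,[proj("",T(p,fl(th,.145,v,y)),W)[0].round(0).tolist() for y in(-.08,-.05) for v in(.006,-.006)], 'knob/bottom',proj("",T(p,fl(th,.088,.041,-.07)),W)[0].round(0))
for z in(.15,.163): print([proj("",T(p,(x,-.1207,z)),W)[0].round(0).tolist() for x in(-.066,-.052,-.151)])
R=cv2.Rodrigues(W[1])[0]; print("camC",-R.T@W[2])
```

```text
0.3 [[382.0, 178.0], [408.0, 179.0], [387.0, 115.0], [415.0, 114.0]] knob/bottom [328. 148.]
0.35 [[367.0, 177.0], [392.0, 178.0], [371.0, 115.0], [398.0, 115.0]] knob/bottom [322. 148.]
0.385 [[356.0, 176.0], [381.0, 178.0], [360.0, 115.0], [387.0, 115.0]] knob/bottom [318. 148.]
0.42 [[346.0, 176.0], [370.0, 177.0], [350.0, 115.0], [375.0, 115.0]] knob/bottom [315. 147.]
[[344.0, 233.0], [366.0, 232.0], [211.0, 233.0]]
[[349.0, 240.0], [372.0, 240.0], [206.0, 240.0]]
camC [ 0.49667095 -0.00972321  0.32746801]
```

```bash
python3 -m inch '{"translation":[[0,-0.03,0],[0,-0.03,0],[0.02,0,0],[0.02,0,0],[0,0.015,0],[0,0.015,0],[0,0.01,0],[0,0.01,0]],"roll":[0,0,0,0,0,0,0,0]}'; python3 -c "
from oven import *;st()
cv2.imwrite('pics/w2.png',r.read_camera('wrist'))
cv2.imwrite('pics/d2.png',r.read_camera('side'))
crop('pics/d2.png','pics/d2c.png',150,110,340,260,4)
"
```

```text
clock: 4.25
position: [0.4943, -0.0753, 0.1107]
ee_rot: [[-0.002, 0.992, 0.128], [-0.001, 0.128, -0.992], [-1.0, -0.002, 0.001]]
wrist_force: [-6.6, -0.7, 6.0]
finger_gap: 1.003
t 4.25 world [ 0.4943 -0.0753  0.1107] oven [-0.1195 -0.12    0.1107] F_oven [-6.6  0.2  6. ] gap 1.003
R in oven (cols tool x y z)
 [[-0.002  1.    -0.001]
 [-0.001 -0.001 -1.   ]
 [-1.    -0.002  0.001]]
q [-0.279  0.123 -0.41   1.04  -0.002  1.163]
```

View pics/w2.png

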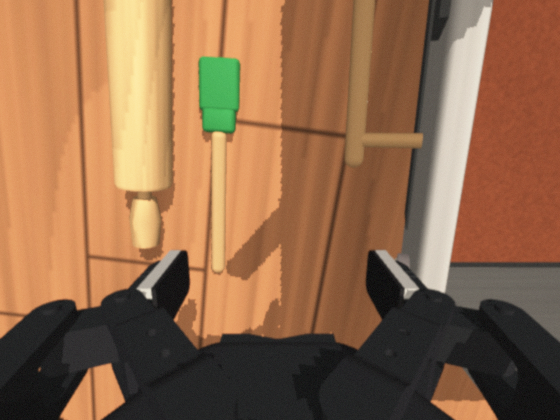

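View pics/d2c.png

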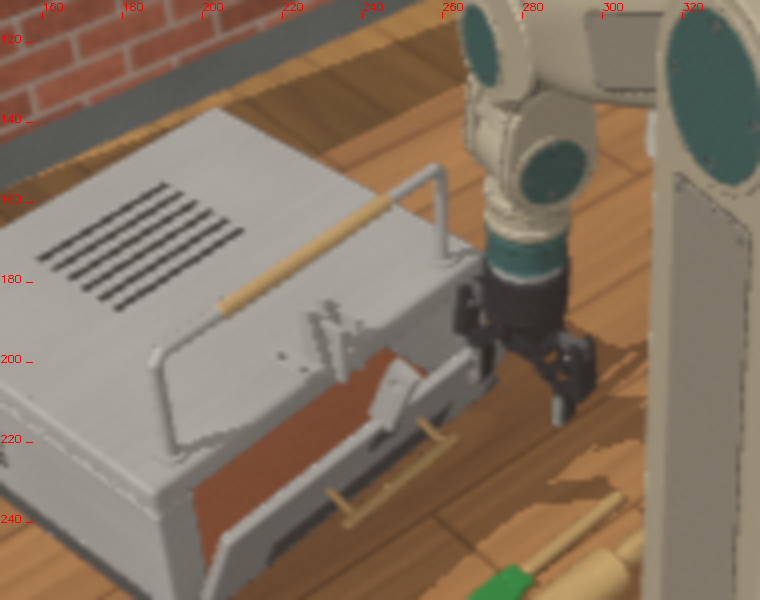

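```bash
python3 -m inch '{"translation":[[0,0.008,0],[0,0.008,0],[0,0.008,0],[0,0.008,0],[0,0.004,0],[0,0.002,0],[0,0.002,0],[0,0,0]],"roll":[0,0,0,0,0,0,0,0]}'; python3 -c "
from oven import *;st()
cv2.imwrite('pics/w3.png',r.read_camera('wrist'))
cv2.imwrite('pics/d3.png',r.read_camera('side'))
crop('pics/d3.png','pics/d3c.png',150,110,340,260,4)
"
```

```text
clock: 5.35
position: [0.5342, -0.07, 0.11]
ee_rot: [[0.001, 0.992, 0.128], [0.0, 0.128, -0.992], [-1.0, 0.001, -0.0]]
wrist_force: [-2.0, -0.2, 1.4]
finger_gap: 0.999
t 5.35 world [ 0.5342 -0.07    0.11  ] oven [-0.0792 -0.1199  0.11  ] F_oven [-2.   0.1  1.4] gap 0.999
R in oven (cols tool x y z)
 [[ 0.001  1.    -0.001]
 [ 0.    -0.001 -1.   ]
 [-1.     0.001 -0.   ]]
q [-0.25   0.188 -0.333  1.049  0.     1.192]
```

View pics/w3.png

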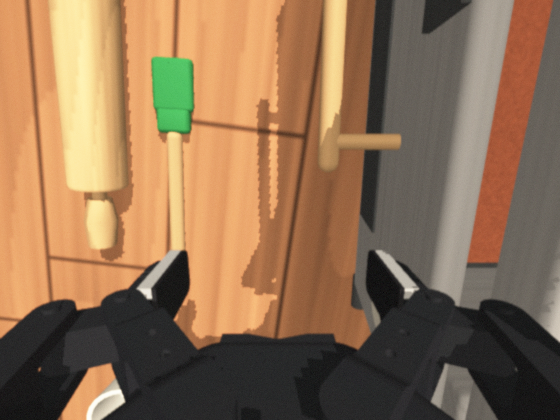

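View pics/d3c.png

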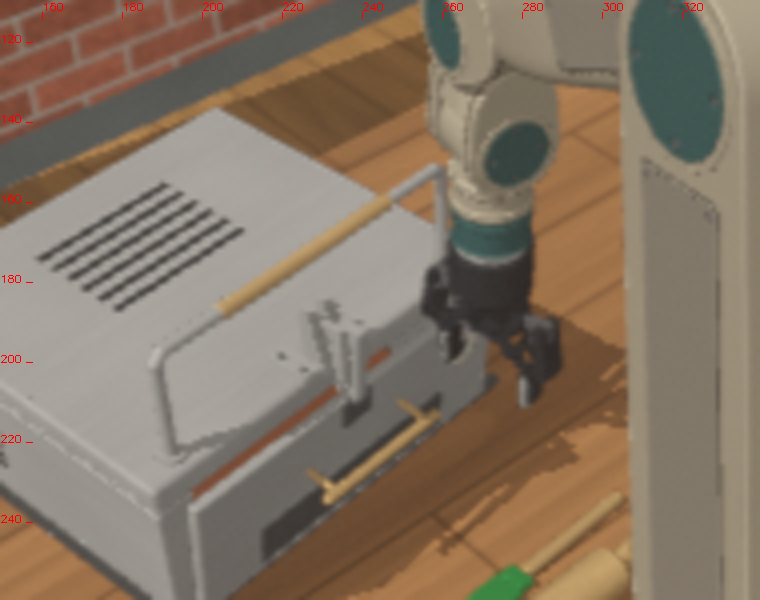

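```bash
python3 -m inch '{"translation":[[0,0.002,0],[0,0.002,0],[0,0.002,0],[0,0.002,0],[0,0.001,0],[0,0.001,0],[0,0,0],[0,0,0]],"roll":[0,0,0,0,0,0,0,0]}'; python3 -c "
from oven import *;st()
cv2.imwrite('pics/w4.png',r.read_camera('wrist'))
cv2.imwrite('pics/d4.png',r.read_camera('side'))
crop('pics/d4.png','pics/d4c.png',150,160,250,260,6)
"
```

```text
clock: 6.45
position: [0.542, -0.0688, 0.1096]
ee_rot: [[-0.004, 0.992, 0.127], [-0.0, 0.127, -0.992], [-1.0, -0.004, -0.0]]
wrist_force: [-7.5, -1.3, 3.1]
finger_gap: 0.998
t 6.45 world [ 0.542  -0.0688  0.1096] oven [-0.0714 -0.1197  0.1096] F_oven [-7.6 -0.3  3.1] gap 0.998
R in oven (cols tool x y z)
 [[-0.004  1.    -0.002]
 [ 0.    -0.002 -1.   ]
 [-1.    -0.004 -0.   ]]
q [-2.440e-01  2.040e-01 -3.140e-01  1.056e+00 -1.000e-03  1.199e+00]
```

View pics/d4c.png

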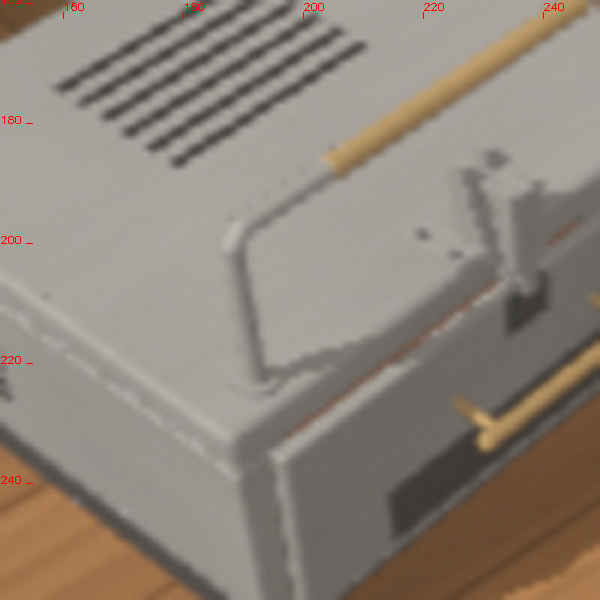

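```bash
python3 -m inch '{"translation":[[0,0.002,0],[0,0.002,0],[0,0.002,0],[0,0.002,0],[0,0,0],[0,0,0],[0,0,0],[0,0,0]],"roll":[0,0,0,0,0,0,0,0]}'; python3 -c "
from oven import *;st()
cv2.imwrite('pics/d5.png',r.read_camera('side'))
crop('pics/d5.png','pics/d5c.png',150,160,250,260,6)
"
```

```text
clock: 7.55
position: [0.5403, -0.0678, 0.1067]
ee_rot: [[-0.022, 0.992, 0.126], [-0.001, 0.126, -0.992], [-1.0, -0.022, -0.002]]
wrist_force: [-23.8, -4.6, 6.5]
finger_gap: 0.998
t 7.55 world [ 0.5403 -0.0678  0.1067] oven [-0.0729 -0.1185  0.1067] F_oven [-24.2  -1.5   6.5] gap 0.998
R in oven (cols tool x y z)
 [[-0.022  1.    -0.003]
 [ 0.002 -0.003 -1.   ]
 [-1.    -0.022 -0.002]]
q [-0.24   0.217 -0.305  1.07  -0.006  1.205]
```

View pics/d5c.png

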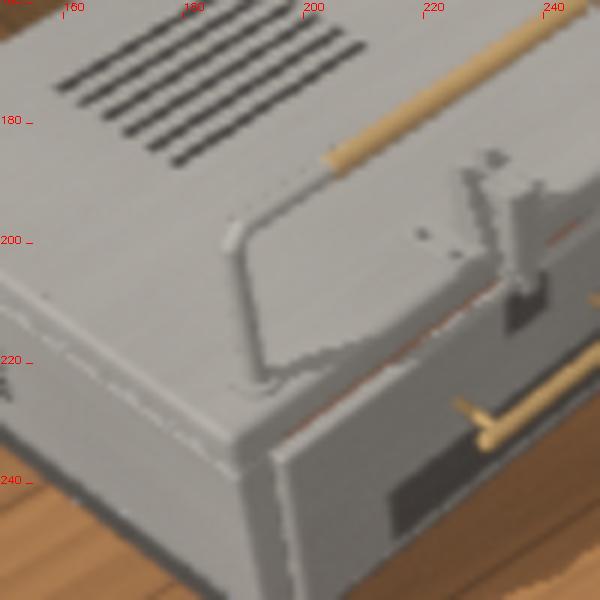

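```bash
python3 -m inch '{"translation":[[0,-0.03,0],[0,-0.04,0],[0,-0.04,0],[-0.05,0,0],[-0.05,0,0],[-0.05,0,0],[-0.05,0,0],[-0.05,0,0]],"roll":[0,0,0,0,0,0,0,0]}'; python3 -c "
from oven import *;st()
for th in(0,.01,.03,.06): print(th,proj('',T(P0,[fl(th,.145,v,.19) for v in(.006,-.006)]),D).round(1).tolist(),proj('',T(P0,[fl(th,.145,v,.19) for v in(.006,-.006)]),S).round(1).tolist())
cv2.imwrite('pics/s6.png',r.read_camera('scene'))
crop('pics/s6.png','pics/s6c.png',180,170,300,320,5)
cv2.imwrite('pics/w6.png',r.read_camera('wrist'))
"
```

```text
clock: 8.6
position: [0.4435, -0.0817, 0.3618]
ee_rot: [[0.002, 0.992, 0.128], [-0.0, 0.128, -0.992], [-1.0, 0.002, 0.0]]
wrist_force: [0.2, -0.1, -1.3]
finger_gap: 1.0
t 8.6 world [ 0.4435 -0.0817  0.3618] oven [-0.1706 -0.1198  0.3618] F_oven [ 0.2 -0.1 -1.3] gap 1.0
R in oven (cols tool x y z)
 [[ 0.002  1.    -0.001]
 [-0.    -0.001 -1.   ]
 [-1.     0.002  0.   ]]
q [-3.260e-01 -8.200e-02 -8.600e-02  1.564e+00  1.000e-03  1.116e+00]
0 [[196.3, 236.6], [193.9, 234.8]] [[247.8, 298.1], [243.2, 299.7]]
0.01 [[196.6, 236.8], [194.2, 235.0]] [[248.4, 298.0], [243.7, 299.5]]
0.03 [[197.2, 237.3], [194.7, 235.5]] [[249.5, 297.6], [244.9, 299.1]]
0.06 [[198.1, 238.0], [195.6, 236.1]] [[251.2, 297.1], [246.5, 298.5]]
```

View pics/s6c.png

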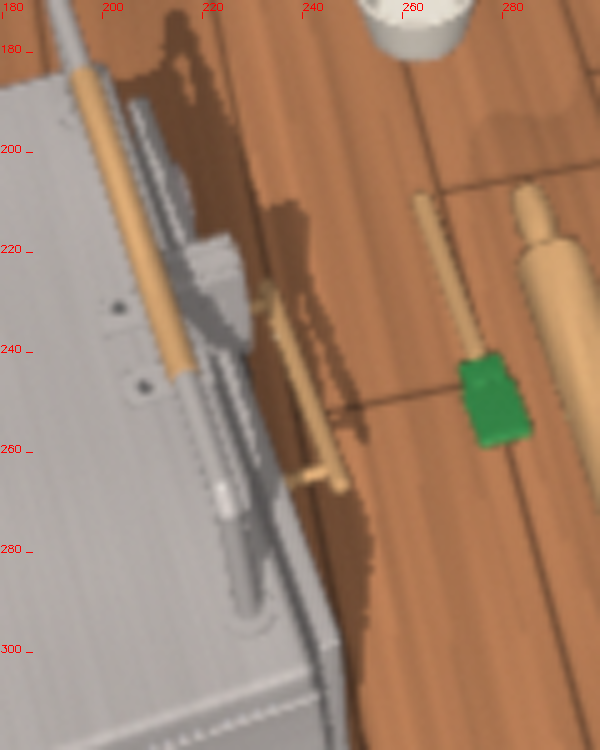

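View pics/w6.png

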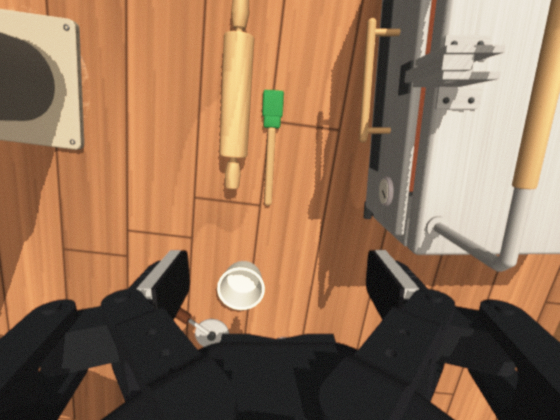

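Run:
```python
from oven import *
crop("pics/w6.png","pics/w6c.png",390,10,530,130,5.5)
W=cam("wrist")
np.save("W6.npy",np.r_[W[1],W[2]])
print(proj("",T(P0,[(x,y,.268) for y in(-.0135,-.0075,.0075,.0135) for x in(-.026,.024)]),W).round(1).tolist())
print(proj("",T(P0,[(0,-.21,.21),(.022,-.17,.32),fl(0,.145,.006,-.19)]),W).round(1).tolist())
```

```text
[[439.7, 75.2], [496.8, 75.3], [440.7, 67.7], [498.2, 67.8], [443.2, 48.5], [501.7, 48.6], [444.3, 40.6], [503.1, 40.8]]
[[412.1, 255.1], [503.1, 266.8], [396.1, 234.2]]
```

View pics/w6c.png

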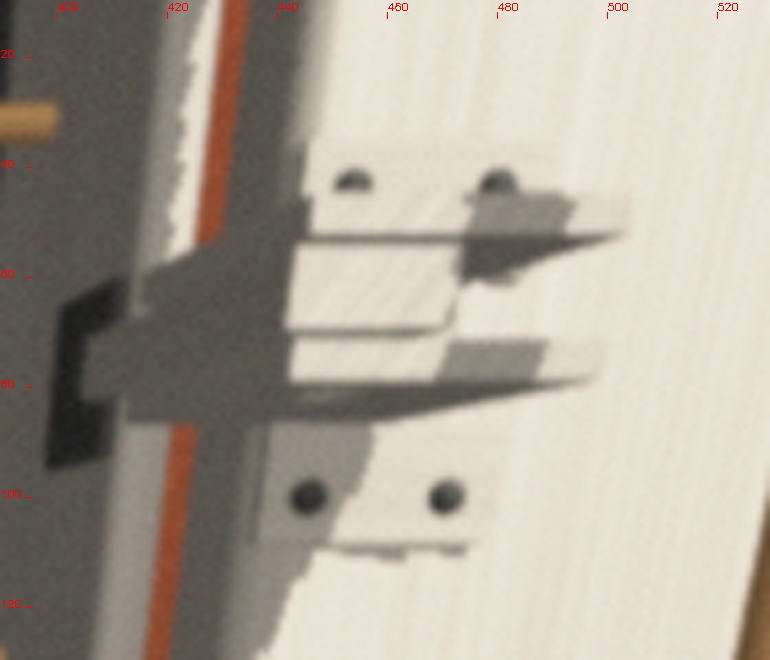

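```bash
python3 -m inch '{"translation":[[0,0.02,-0.02],[0,0.02,-0.02],[0,0.02,-0.02],[0,0.02,-0.02],[0,0,0],[0,0,0],[0,0,0],[0,0,0]],"roll":[0,0,0,0,0,0,0,0]}'
python3 - <<'E'
from oven import *
st(); W=cam("wrist"); im=r.read_camera("wrist"); W2=cam("wrist"); print(np.abs(W[2]-W2[2]).max())
cv2.imwrite("pics/w7.png",im); np.save("W7.npy",np.r_[W[1],W[2]])
uv=proj("",T(P0,[(x,y,.268) for y in(-.0135,-.0075,.0075,.0135) for x in(-.026,.024)]),W);print(uv.round(1).tolist())
x,y=uv.mean(0).astype(int); crop("pics/w7.png","pics/w7c.png",max(x-70,0),max(y-60,0),min(x+70,560),y+60,5.5)
E
```

```text
clock: 9.7
position: [0.5115, 0.0073, 0.3602]
ee_rot: [[0.0, 0.992, 0.127], [-0.0, 0.127, -0.992], [-1.0, 0.0, 0.0]]
wrist_force: [0.4, 0.3, 0.0]
finger_gap: 1.0
t 9.7 world [0.5115 0.0073 0.3602] oven [-0.0917 -0.0403  0.3602] F_oven [0.5 0.2 0. ] gap 1.0
R in oven (cols tool x y z)
 [[ 0.     1.    -0.002]
 [-0.    -0.002 -1.   ]
 [-1.     0.     0.   ]]
q [-0.112  0.031  0.021  1.56  -0.     1.332]
5.5462018620056064e-05
[[349.6, 170.0], [404.2, 169.9], [350.0, 163.4], [404.9, 163.3], [351.0, 146.6], [406.8, 146.5], [351.4, 139.8], [407.5, 139.7]]
```

View pics/w7c.png

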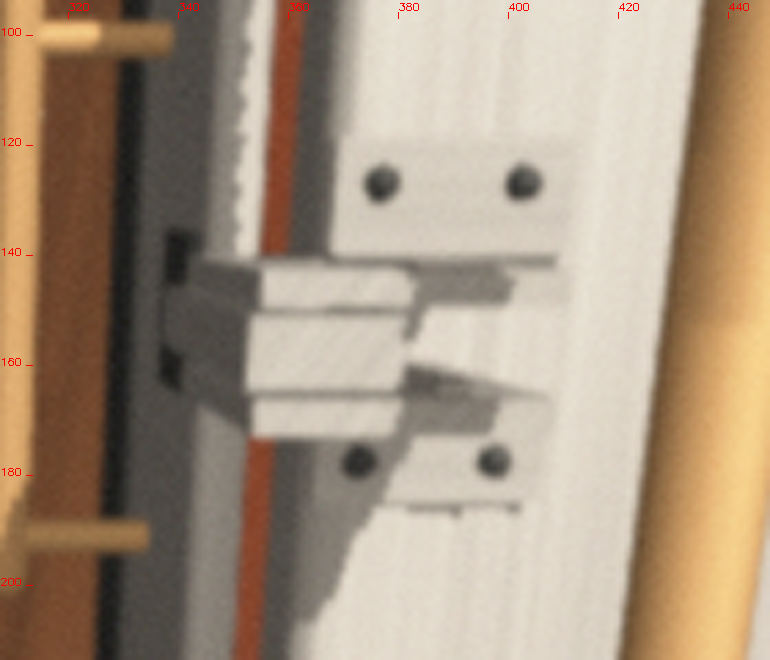

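```bash
cat >> oven.py <<'E'
P1=P0.copy(); c_,s_=np.cos(P0[2]),np.sin(P0[2]); P1[:2]+=np.array([[c_,-s_],[s_,c_]])@[.0025,-.002]
E
python3 -m inch '{"translation":[[0.02,0,-0.0497],[0.02,0,-0.0497],[0.02,0,-0.0497],[0.02,0,-0.0497],[0.02,0,-0.0497],[0.02,0,-0.0497],[0.05,0,0],[0.05,0,0]],"roll":[0,0,0,0,0,0,0,-9.8]}'; python3 -m inch '{"translation":[[0,0,0],[0,0,0],[0,0,0],[0,0,0],[0,0,0],[0,0,0],[0,0,0],[0,0,0]],"roll":[0,0,0,0,0,0,0,0]}';python3 - <<'E'
from oven import *
st(); W=cam("wrist"); im=r.read_camera("wrist")
cv2.imwrite("pics/w8.png",im); np.save("W8.npy",np.r_[W[1],W[2]])
print(proj("",[(.479,.284,.009),(.4697,.3213,.009),(.454,.3648,.009)],W).round(1).tolist())
E
```

```text
clock: 10.75
position: [0.4742, 0.3045, 0.1394]
ee_rot: [[0.002, 0.954, 0.3], [0.001, 0.3, -0.954], [-1.0, 0.002, -0.0]]
wrist_force: [0.8, -0.2, 0.1]
finger_gap: 1.0
clock: 11.75
position: [0.4736, 0.3036, 0.1399]
ee_rot: [[-0.0, 0.956, 0.295], [-0.0, 0.295, -0.956], [-1.0, -0.0, 0.0]]
wrist_force: [0.2, -0.7, 0.3]
finger_gap: 0.998
t 11.75 world [0.4736 0.3036 0.1399] oven [-0.0911  0.2583  0.1399] F_oven [ 0.1 -0.8  0.3] gap 0.998
R in oven (cols tool x y z)
 [[-0.     0.986  0.169]
 [-0.     0.169 -0.986]
 [-1.    -0.     0.   ]]
q [ 0.455  0.204 -0.245  1.122 -0.     1.727]
[[277.3, 208.5], [279.3, 173.3], [277.2, 127.7]]
```

View pics/w8.png

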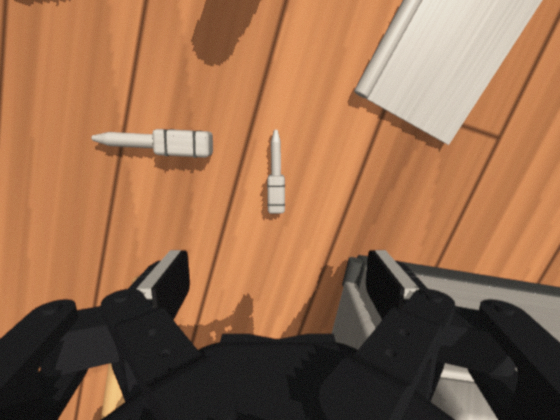

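Run:
```python
from oven import *
w=np.load("W8.npy");W=(cam("wrist")[0],w[:3],w[3:])
X=back("",[(277,212),(277.5,178),(276,131)],.009,W); print(X.round(4).tolist(),np.linalg.norm(np.diff(X,axis=0),axis=1).round(4))
s=r.read_state();R=np.array(s["ee_rot"])
g=X[1]+(X[0]-X[1])/np.linalg.norm(X[0]-X[1])*.021
print("tool delta",(R.T@(g-s["position"])).round(4))
crop("pics/w8.png","pics/w8c.png",240,110,320,230,6)
```

```text
[[0.4799, 0.2801, 0.009], [0.4694, 0.3159, 0.009], [0.4538, 0.3614, 0.009]] [0.0373 0.048 ]
tool delta [ 0.1309 -0.0007  0.0079]
```

View pics/w8c.png

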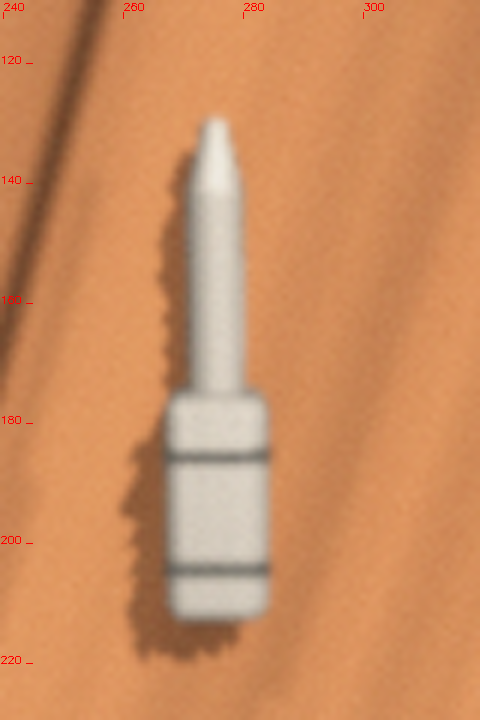

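```bash
python3 -m inch '{"translation":[[0.03,0,0.006],[0.03,0,0],[0.03,0,0],[0.02,0,0],[0.016,0,0],[0.01,0,0],[0,0,0],[0,0,0]],"roll":[0,0,0,0,0,0,0,0]}'; python3 -m inch '{"translation":[[0,0,0],[0,0,0],[0,0,0],[0,0,0],[0,0,0],[0,0,0],[0,0,0],[0,0,0]],"roll":[0,0,0,0,0,0,0,0]}' 0.01 60
python3 - <<'E'
from oven import *
st(); cv2.imwrite("pics/w9.png",r.read_camera("wrist"))
E
```

```text
clock: 12.8
position: [0.4763, 0.2982, 0.0048]
ee_rot: [[0.001, 0.956, 0.295], [0.001, 0.295, -0.956], [-1.0, 0.002, -0.0]]
wrist_force: [0.3, 0.2, -0.2]
finger_gap: 1.001
clock: 13.8
position: [0.4755, 0.2978, 0.004]
ee_rot: [[-0.0, 0.956, 0.295], [-0.0, 0.295, -0.956], [-1.0, -0.0, 0.0]]
wrist_force: [-0.8, 0.8, -0.5]
finger_gap: 0.121
t 13.8 world [0.4755 0.2978 0.004 ] oven [-0.09    0.2524  0.004 ] F_oven [-0.7  0.9 -0.5] gap 0.121
R in oven (cols tool x y z)
 [[-0.     0.986  0.169]
 [-0.     0.169 -0.986]
 [-1.    -0.     0.   ]]
q [ 0.444  0.339 -0.39   0.841 -0.     1.716]
```

View pics/w9.png

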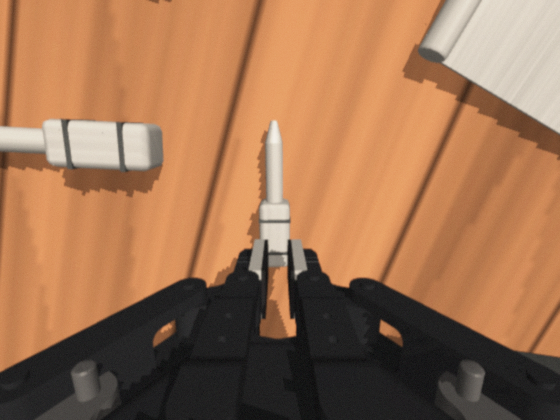

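Run:
```python
from oven import *
W=cam("wrist"); R=cv2.Rodrigues(W[1])[0]; C=-R.T@W[2]; s=r.read_state(); Rt=np.array(s["ee_rot"]);
print("cam in tool",Rt.T@(C-s["position"]),"\ncam axes in tool\n",(Rt.T@R.T).round(3))
X=back("",[(275,265),(275,202),(274,121)],.009,W); print(X.round(4).tolist(),np.linalg.norm(np.diff(X,axis=0),axis=1).round(4))
print("in tool",((X-s["position"])@Rt).round(4).tolist(),"TCP px",proj("",s["position"],W), proj("",np.array(s["position"])+Rt@[-.019,0,0],W))
```

```text
cam in tool [-0.17713878 -0.00036098 -0.06534927] 
cam axes in tool
 [[ 0.    -0.259  0.966]
 [ 1.     0.    -0.   ]
 [-0.     0.966  0.259]]
[[0.4795, 0.2782, 0.009], [0.4674, 0.3179, 0.009], [0.4531, 0.3625, 0.009]] [0.0415 0.0469]
in tool [[-0.005, -0.0019, 0.0199], [-0.005, -0.0019, -0.0216], [-0.005, -0.0023, -0.0684]] TCP px [[278.03590105 232.87918965]] [[278.09164897 244.36640886]]
```

```bash
python3 -m inch '{"translation":[[-0.02,0,0],[-0.05,0,0],[-0.06,0,0],[-0.06,0,0],[-0.06,0,0],[-0.06,0,0],[-0.06,0,0],[-0.06,0,0]],"roll":[0,0,0,0,0,0,0,9.8]}'
python3 - <<'E'
from oven import *
st(); cv2.imwrite("pics/w10.png",r.read_camera("wrist"))
E
```

```text
clock: 14.85
position: [0.4752, 0.2977, 0.4361]
ee_rot: [[0.001, 0.992, 0.123], [0.0, 0.123, -0.992], [-1.0, 0.001, -0.0]]
wrist_force: [1.2, 0.8, 0.3]
finger_gap: 0.119
t 14.85 world [0.4752 0.2977 0.4361] oven [-0.0903  0.2523  0.4361] F_oven [1.3 0.6 0.3] gap 0.119
R in oven (cols tool x y z)
 [[ 0.001  1.    -0.006]
 [ 0.    -0.006 -1.   ]
 [-1.     0.001 -0.   ]]
q [0.444 0.137 0.292 1.726 0.    1.892]
```

View pics/w10.png

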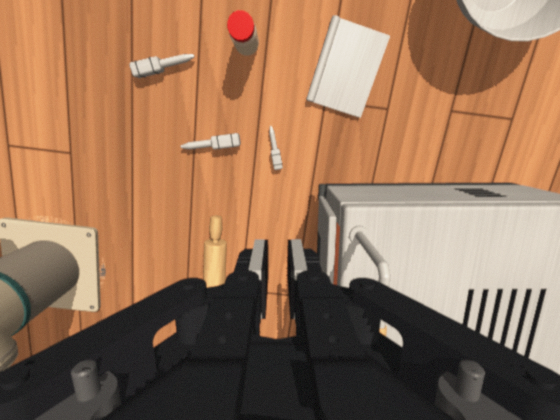

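Run:
```python
from oven import *
crop("pics/w10.png","pics/w10c.png",240,110,320,190,8)
crop("pics/w9.png","pics/w9c.png",210,100,340,340,3)
W=cam("wrist")
print(proj("",[(.4799,.2801,.009),(.4694,.3159,.009),(.4538,.3614,.009)],W).round(1).tolist())
```

```text
[[274.8, 169.5], [271.8, 151.6], [266.6, 127.8]]
```

View pics/w10c.png

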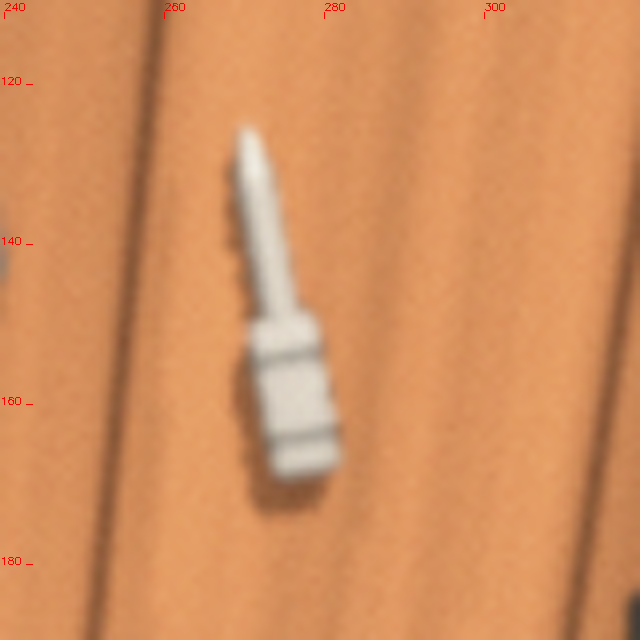

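View pics/w9c.png

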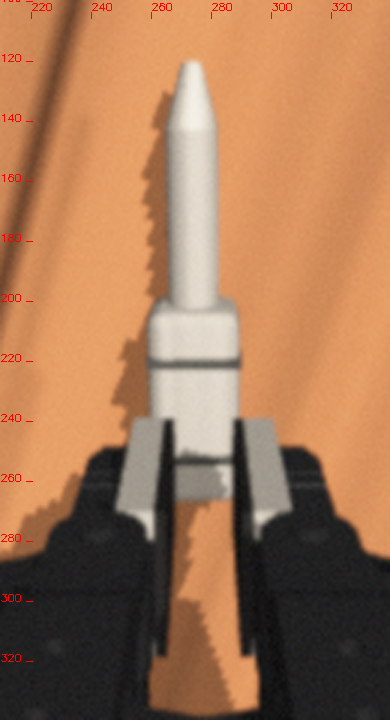

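```bash
python3 -m inch '{"translation":[[0,0,0],[0.06,-0.002,0],[0.06,0,0],[0.06,0,0],[0.06,0,0],[0.06,0,0],[0.06,0,0],[0.06,0,0]],"roll":[-9.8,0,0,0,0,0,0,0]}' 0.04
python3 - <<'E'
from oven import *
st(); cv2.imwrite("pics/w11.png",r.read_camera("wrist")); crop("pics/w11.png","pics/w11c.png",180,80,380,280,3)
E
```

```text
clock: 15.9
position: [0.4735, 0.2972, 0.0123]
ee_rot: [[0.001, 0.955, 0.295], [0.0, 0.295, -0.955], [-1.0, 0.001, -0.0]]
wrist_force: [0.8, 0.2, -1.0]
finger_gap: 0.467
t 15.9 world [0.4735 0.2972 0.0123] oven [-0.092   0.2521  0.0123] F_oven [ 0.8  0.1 -1. ] gap 0.467
R in oven (cols tool x y z)
 [[ 0.001  0.986  0.169]
 [ 0.     0.169 -0.986]
 [-1.     0.001 -0.   ]]
q [ 0.445  0.325 -0.389  0.855  0.     1.716]
```

View pics/w11c.png

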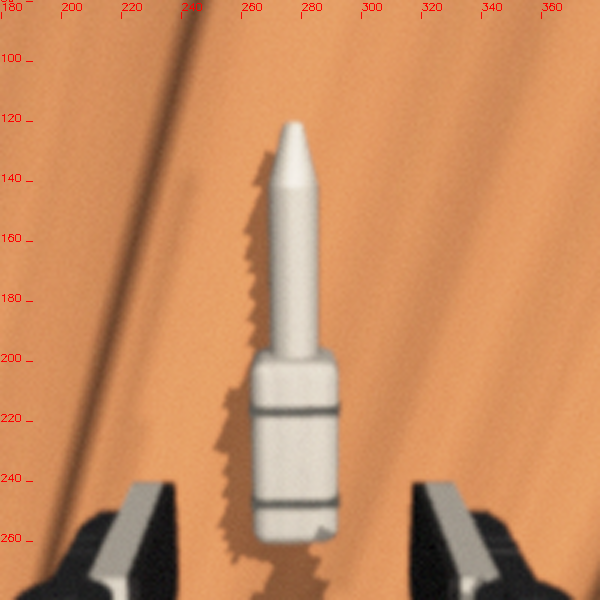

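```bash
python3 -m inch '{"translation":[[0,-0.001,0],[0,0,0],[0.003,0,0],[0.003,0,0],[0.003,0,0],[0.003,0,0],[0.003,0,0],[0,0,0]],"roll":[0,0,0,0,0,0,0,0]}' 0.026
python3 - <<'E'
from oven import *
st(); cv2.imwrite("pics/w12.png",r.read_camera("wrist")); crop("pics/w12.png","pics/w12c.png",180,80,380,280,3)
cv2.imwrite("pics/d12.png",r.read_camera("side")); crop("pics/d12.png","pics/d12c.png",160,220,260,340,5)
E
```

```text
clock: 16.95
position: [0.4722, 0.2967, -0.0015]
ee_rot: [[-0.001, 0.956, 0.295], [-0.0, 0.295, -0.956], [-1.0, -0.001, 0.0]]
wrist_force: [-0.6, 0.7, -0.4]
finger_gap: 0.303
t 16.95 world [ 0.4722  0.2967 -0.0015] oven [-0.0934  0.2518 -0.0015] F_oven [-0.5  0.8 -0.4] gap 0.303
R in oven (cols tool x y z)
 [[-0.001  0.986  0.169]
 [-0.     0.169 -0.986]
 [-1.    -0.001  0.   ]]
q [ 0.445  0.342 -0.401  0.829 -0.     1.717]
```

View pics/w12c.png

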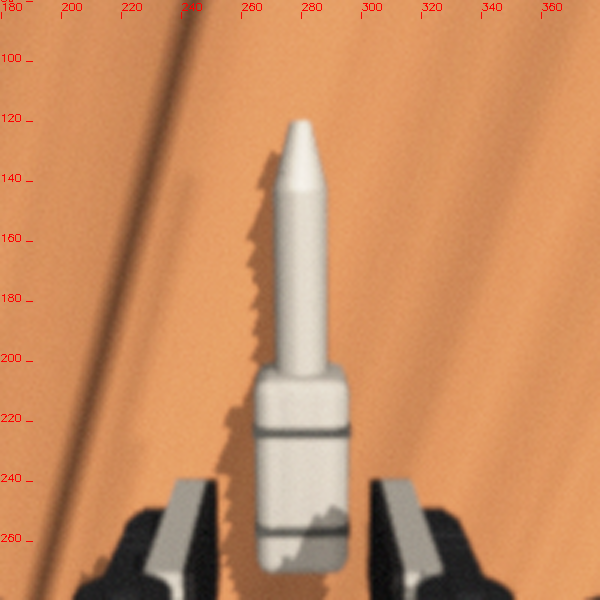

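View pics/d12c.png

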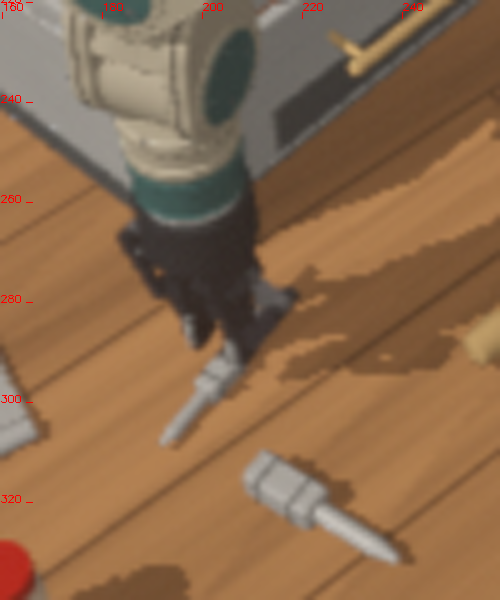

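```bash
python3 -m inch '{"translation":[[0.003,0,0],[0.003,0,0],[0.003,0,0],[0.003,0,0],[0,0,0],[0,0,0],[0,0,0],[0,0,0]],"roll":[0,0,0,0,0,0,0,0]}'
python3 - <<'E'
from oven import *
st(); cv2.imwrite("pics/w13.png",r.read_camera("wrist")); crop("pics/w13.png","pics/w13c.png",180,80,380,280,3)
E
```

```text
clock: 18.05
position: [0.4728, 0.297, -0.0128]
ee_rot: [[0.0, 0.956, 0.295], [0.0, 0.295, -0.956], [-1.0, 0.0, -0.0]]
wrist_force: [-0.4, 0.4, -0.7]
finger_gap: 0.302
t 18.05 world [ 0.4728  0.297  -0.0128] oven [-0.0928  0.252  -0.0128] F_oven [-0.3  0.5 -0.7] gap 0.302
R in oven (cols tool x y z)
 [[ 0.     0.986  0.169]
 [ 0.     0.169 -0.986]
 [-1.     0.    -0.   ]]
q [ 0.445  0.357 -0.41   0.804 -0.     1.717]
```

View pics/w13c.png

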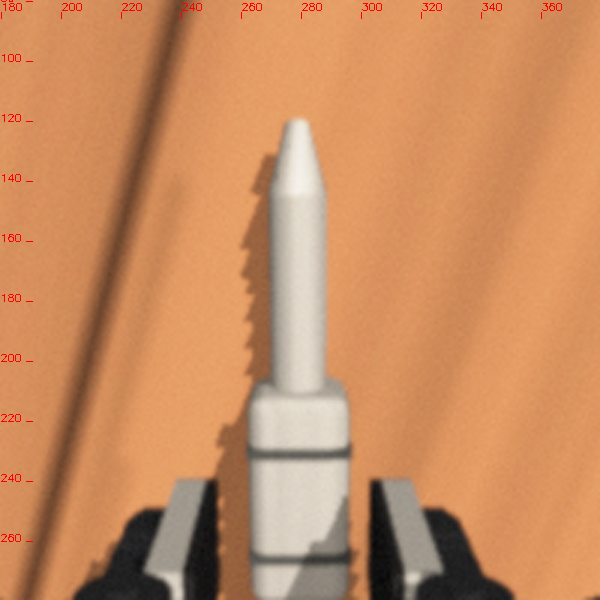

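```bash
python3 -m inch '{"translation":[[0.003,0,0],[0.003,0.001,0],[0.003,0,0],[0.003,0,0],[0.003,0,0],[0.002,0,0],[0,0,0],[0,0,0]],"roll":[0,0,0,0,0,0,0,0]}'
python3 - <<'E'
from oven import *
st(); cv2.imwrite("pics/w14.png",r.read_camera("wrist")); crop("pics/w14.png","pics/w14c.png",180,80,380,280,3)
E
```

```text
clock: 19.1
position: [0.4737, 0.2973, -0.0299]
ee_rot: [[0.0, 0.956, 0.295], [0.0, 0.295, -0.956], [-1.0, 0.0, -0.0]]
wrist_force: [0.5, -0.1, 0.0]
finger_gap: 0.305
t 19.1 world [ 0.4737  0.2973 -0.0299] oven [-0.0918  0.2521 -0.0299] F_oven [ 0.5 -0.1  0. ] gap 0.305
R in oven (cols tool x y z)
 [[ 0.     0.986  0.169]
 [ 0.     0.169 -0.986]
 [-1.     0.    -0.   ]]
q [ 0.445  0.381 -0.42   0.77  -0.     1.717]
```

View pics/w14c.png

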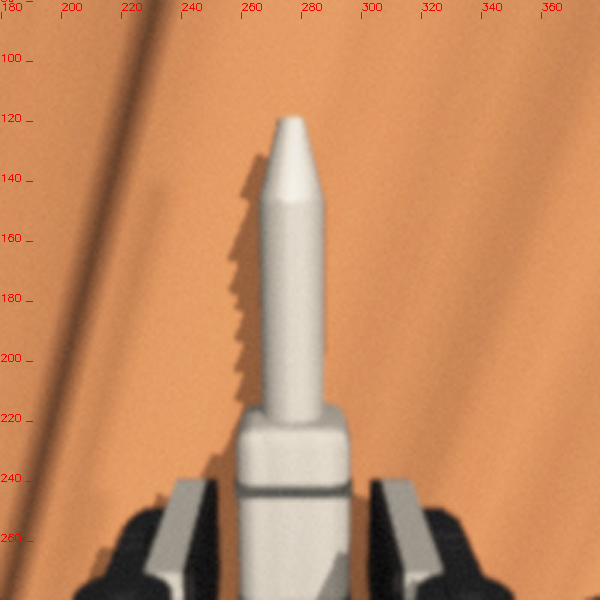

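```bash
python3 -m inch '{"translation":[[0.002,-0.001,0],[0.002,0,0],[0.001,0,0],[0,0,0],[0,0,0],[0,0,0],[0,0,0],[0,0,0]],"roll":[0,0,0,0,0,0,0,0]}'; python3 -m inch '{"translation":[[0,0,0],[0,0,0],[0,0,0],[0,0,0],[0,0,0],[-0.01,0,0],[-0.01,0,0],[-0.02,0,0]],"roll":[0,0,0,0,0,0,0,0]}' 0 70
python3 - <<'E'
from oven import *
st(); cv2.imwrite("pics/w15.png",r.read_camera("wrist"))
E
```

```text
clock: 20.15
position: [0.4726, 0.2969, -0.0335]
ee_rot: [[-0.0, 0.956, 0.295], [-0.0, 0.295, -0.956], [-1.0, -0.0, 0.0]]
wrist_force: [-4.5, -1.9, 12.0]
finger_gap: 0.304
clock: 21.15
position: [0.4714, 0.2963, 0.0046]
ee_rot: [[-0.002, 0.956, 0.295], [-0.001, 0.295, -0.956], [-1.0, -0.003, 0.0]]
wrist_force: [-0.2, -0.9, -0.9]
finger_gap: 0.19
t 21.15 world [0.4714 0.2963 0.0046] oven [-0.0942  0.2515  0.0046] F_oven [-0.3 -0.8 -0.9] gap 0.19
R in oven (cols tool x y z)
 [[-0.003  0.986  0.169]
 [-0.001  0.169 -0.986]
 [-1.    -0.003  0.   ]]
q [ 0.445  0.334 -0.397  0.843 -0.     1.717]
```

View pics/w15.png

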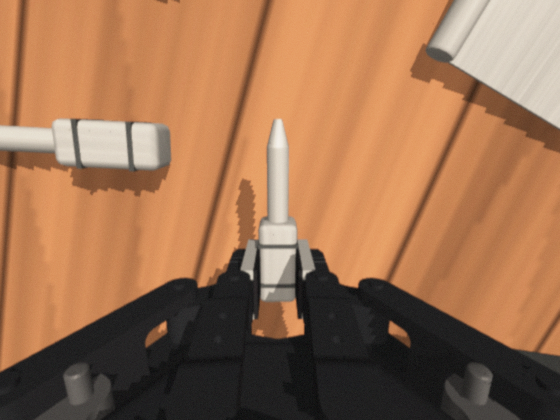

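```bash
python3 -m inch '{"translation":[[-0.06,0,0],[-0.06,0,0],[-0.05,0,0.036],[-0.05,0,0.036],[-0.05,0,0.036],[-0.05,0,0.036],[-0.05,0,0.036],[-0.05,0,0.036]],"roll":[9.8,0,0,0,0,0,0,0]}'; python3 -m inch '{"translation":[[0,0.055,0],[0,0.055,0],[0,0.055,0],[0,0.055,0],[0,0.055,0],[0,0.055,0],[0,0.055,0],[0,0.055,0]],"roll":[0,0,0,0,0,0,0,0]}'
python3 - <<'E'
from oven import *
st()
E
```

```text
clock: 22.2
position: [0.5, 0.0816, 0.4263]
ee_rot: [[0.0, 0.992, 0.128], [0.0, 0.128, -0.992], [-1.0, 0.0, 0.0]]
wrist_force: [1.8, -0.2, -2.2]
finger_gap: 0.187
clock: 23.2
position: [0.8744, 0.1295, 0.3744]
ee_rot: [[0.065, 0.99, 0.128], [0.009, 0.127, -0.992], [-0.998, 0.066, -0.0]]
wrist_force: [-0.3, 0.2, -0.5]
finger_gap: 0.19
t 23.2 world [0.8744 0.1295 0.3744] oven [0.2839 0.034  0.3744] F_oven [-0.2  0.3 -0.5] gap 0.19
R in oven (cols tool x y z)
 [[ 0.066  0.998 -0.001]
 [ 0.    -0.001 -1.   ]
 [-0.998  0.066 -0.   ]]
q [0.073 0.839 1.24  1.906 0.004 1.515]
```

```bash
python3 -m inch '{"translation":[[-0.025,0.055,0],[-0.025,0.055,0],[-0.025,0.055,0],[-0.025,0.055,0],[-0.025,0.055,0],[-0.025,0.055,0],[-0.025,0.055,0],[-0.025,0.055,0]],"roll":[0,0,0,0,0,0,0,0]}'
python3 - <<'E'
from oven import *
st()
E
```

```text
clock: 24.2
position: [0.9812, 0.139, 0.4687]
ee_rot: [[0.409, 0.903, 0.127], [0.051, 0.117, -0.992], [-0.911, 0.412, 0.002]]
wrist_force: [0.6, -0.2, -2.2]
finger_gap: 0.189
t 24.2 world [0.9812 0.139  0.4687] oven [0.391  0.0297 0.4687] F_oven [ 0.6 -0.3 -2.2] gap 0.189
R in oven (cols tool x y z)
 [[ 0.412  0.911 -0.002]
 [-0.003 -0.001 -1.   ]
 [-0.911  0.412  0.002]]
q [0.068 0.773 1.244 1.617 0.023 1.516]
```

```bash
python3 -m inch '{"translation":[[-0.02,0.045,0],[-0.02,0.045,0],[-0.02,0.045,0],[-0.02,0.045,0],[0,-0.04,0],[0,-0.06,0],[0,-0.06,0],[0,-0.06,0]],"roll":[0,0,0,0,0,0,0,0]}'
python3 - <<'E'
from oven import *
st()
E
```

```text
clock: 25.2
position: [0.8319, 0.1184, 0.4287]
ee_rot: [[0.534, 0.836, 0.127], [0.065, 0.108, -0.992], [-0.843, 0.538, 0.003]]
wrist_force: [0.8, 0.7, -0.2]
finger_gap: 0.193
t 25.2 world [0.8319 0.1184 0.4287] oven [0.2403 0.0285 0.4287] F_oven [ 0.9  0.6 -0.2] gap 0.193
R in oven (cols tool x y z)
 [[ 0.538  0.843 -0.002]
 [-0.004 -0.    -1.   ]
 [-0.843  0.538  0.003]]
q [0.049 0.218 0.236 1.023 0.039 1.504]
```

```bash
python3 -m inch '{"translation":[[-0.026,-0.041,0.015],[-0.026,-0.041,0.015],[-0.026,-0.041,0.015],[-0.026,-0.041,0.015],[-0.026,-0.041,0.015],[-0.026,-0.041,0.015],[-0.026,-0.041,0.015],[-0.026,-0.041,0.015]],"roll":[0,0,0,0,0,0,0,0]}'
python3 - <<'E'
from oven import *
st(); W=cam("wrist"); s=r.read_state(); cv2.imwrite("pics/w16.png",r.read_camera("wrist"))
np.save("W16.npy",np.r_[W[1],W[2]]); 
crop("pics/w16.png","pics/w16c.png",180,90,380,330,2.5)
R=np.array(s["ee_rot"]);P=np.array(s["position"])
for x in(-.0425,-.039,-.046): print(x,proj("",[P+R@[x,0,z] for z in(-.066,-.020,.020)],W).round(1).tolist())
E
```

```text
clock: 26.2
position: [0.4621, -0.0497, 0.4299]
ee_rot: [[0.534, 0.836, 0.127], [0.064, 0.11, -0.992], [-0.843, 0.538, 0.006]]
wrist_force: [-0.4, -1.5, -1.4]
finger_gap: 0.191
t 26.2 world [ 0.4621 -0.0497  0.4299] oven [-0.1481 -0.0905  0.4299] F_oven [-0.6 -1.4 -1.4] gap 0.191
R in oven (cols tool x y z)
 [[ 0.538  0.843 -0.002]
 [-0.006  0.001 -1.   ]
 [-0.843  0.538  0.006]]
q [-0.458 -0.459 -0.34   1.199  0.297  1.059]
-0.0425 [[276.6, 125.0], [276.7, 224.3], [276.7, 298.0]]
-0.039 [[276.7, 125.0], [276.7, 222.0], [276.7, 294.3]]
-0.046 [[276.6, 124.9], [276.6, 226.7], [276.7, 301.9]]
```

View pics/w16.png

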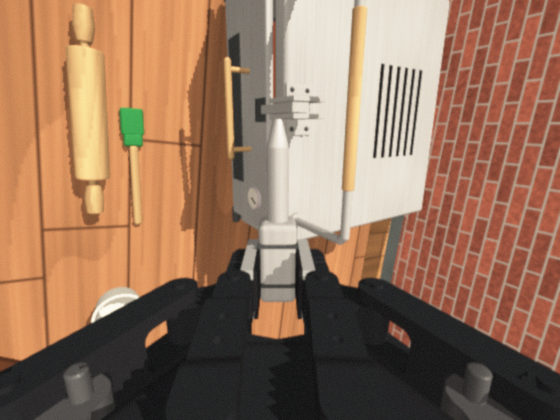

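View pics/w16c.png

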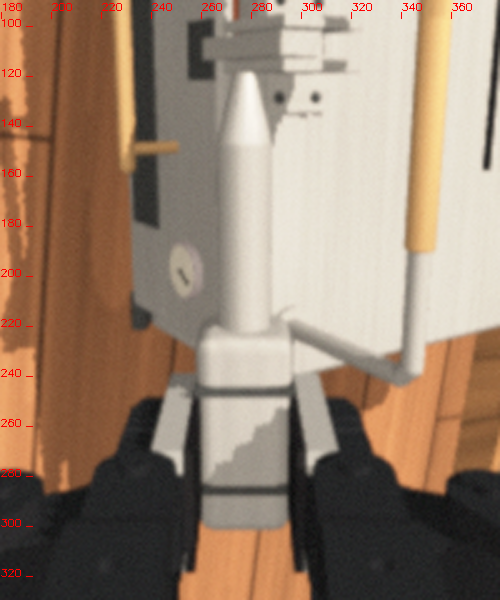

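```bash
python3 -m inch '{"translation":[[0.03,0.006,0.002],[0.05,0.006,0.002],[0.05,0.006,0.001],[0.045,0.006,0],[0.04,0,0],[0.03,0,0],[0.018,0,0],[0.008,0,0]],"roll":[0,0,0,0,0,0,0,0]}'
python3 - <<'E'
from oven import *
st(); W=cam("wrist"); s=r.read_state(); cv2.imwrite("pics/w17.png",r.read_camera("wrist"))
np.save("W17.npy",np.r_[W[1],W[2]]); 
cv2.imwrite("pics/d17.png",r.read_camera("side")); crop("pics/d17.png","pics/d17c.png",180,120,300,240,6)
cv2.imwrite("pics/s17.png",r.read_camera("scene")); crop("pics/s17.png","pics/s17c.png",170,160,290,280,6)
crop("pics/w17.png","pics/w17c.png",200,40,400,240,3.5)
E
```

```text
clock: 27.25
position: [0.6284, -0.034, 0.2122]
ee_rot: [[0.531, 0.838, 0.127], [0.065, 0.109, -0.992], [-0.845, 0.535, 0.003]]
wrist_force: [-0.7, 0.3, -1.9]
finger_gap: 0.189
t 27.25 world [ 0.6284 -0.034   0.2122] oven [ 0.0188 -0.0964  0.2122] F_oven [-0.7  0.4 -1.9] gap 0.189
R in oven (cols tool x y z)
 [[ 0.535  0.845 -0.002]
 [-0.004 -0.    -1.   ]
 [-0.845  0.535  0.003]]
q [-0.261 -0.08  -0.533  0.586  0.202  1.237]
```

View pics/w17c.png

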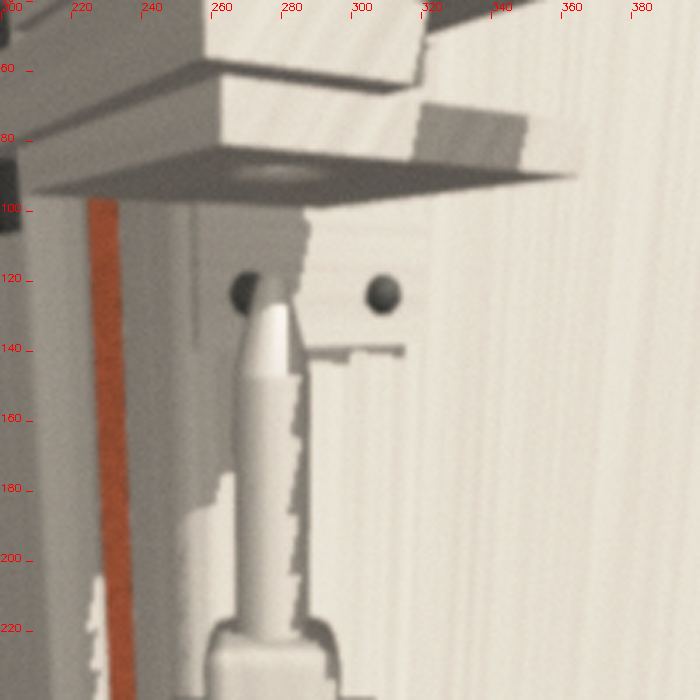

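View pics/d17c.png

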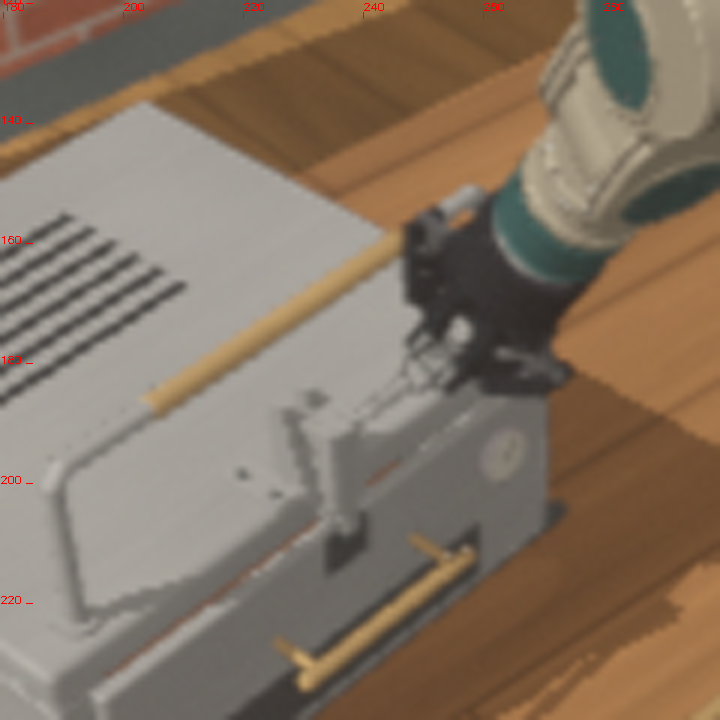

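View pics/s17c.png

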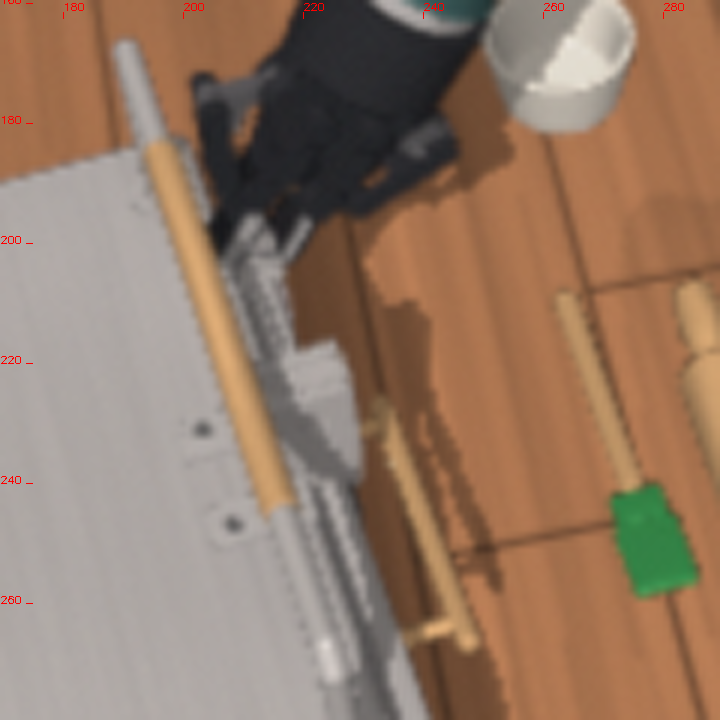

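```bash
cat > fit17.py <<'E'
from oven import *
w=np.load("W17.npy");W=(cam("wrist")[0],w[:3],w[3:])
c,s=np.cos(P0[2]),np.sin(P0[2]);Ro=np.array([[c,-s,0],[s,c,0],[0,0,1]])
C0=T(P0,(-.008,0,.25))[0]
pts=np.array([(-.018,-.0135,.018),(.032,-.0135,.018),(-.018,-.0075,.018),(-.018,-.0135,-.04),(.032,-.0135,-.04)])
obs=np.array([(263.4,81.9),(365.1,90.6),(263.4,61.3),(208,95.1),(291.5,99.4)])
wt=np.array([1,1,1,.3,.3])[:,None]
def X(d,P=pts): return C0+(P+d)@Ro.T
print("pred P0",proj("",X(np.zeros(3)),W).round(1).tolist())
f=lambda d:((proj("",X(d),W)-obs)*wt).ravel()
so=least_squares(f,[0,0,0]); print("clevis offset in oven frame (mm)",so.x*1e3,"res",(f(so.x)).round(1))
print("hole outer pred",proj("",X(so.x,np.array([[0,-.0135,0]])),W))
E
python3 fit17.py
python3 - <<'E'
from fit17 import *
st0=[0.6284,-0.034,0.2122]; Rt=np.array([[0.531,0.838,0.127],[0.065,0.109,-0.992],[-0.845,0.535,0.003]])
for x in(-.0425,-.040,-.037):
  P=np.array([[x,0,z] for z in(-.068,-.056,-.022)])@Rt.T+st0
  print(x,proj("",P,W).round(1).tolist(), "nose rel clevis(P0) mm",((P[0]-C0)@Ro*1e3).round(1),"shoulder",((P[2]-C0)@Ro*1e3).round(1))
E
```

```text
pred P0 [[252.1, 72.4], [358.4, 83.5], [251.7, 52.4], [197.2, 89.7], [282.4, 95.1]]
clevis offset in oven frame (mm) [ 4.29470549 -2.44757138  0.08408829] res [ 0.2 -0.6  0.1 -0.2 -0.   0.7 -0.6  0.1 -0.9  0.2]
hole outer pred [[279.50872386  89.82660003]]
pred P0 [[252.1, 72.4], [358.4, 83.5], [251.7, 52.4], [197.2, 89.7], [282.4, 95.1]]
clevis offset in oven frame (mm) [ 4.29470549 -2.44757138  0.08408829] res [ 0.2 -0.6  0.1 -0.2 -0.   0.7 -0.6  0.1 -0.9  0.2]
hole outer pred [[279.50872386  89.82660003]]
-0.0425 [[276.7, 120.1], [276.7, 148.0], [276.7, 220.2]] nose rel clevis(P0) mm [  4.3 -28.2  -2.1] shoulder [  4.2 -74.2  -2. ]
-0.04 [[276.7, 120.2], [276.7, 147.6], [276.7, 218.6]] nose rel clevis(P0) mm [  5.6 -28.2  -4.2] shoulder [  5.5 -74.2  -4.1]
-0.037 [[276.7, 120.4], [276.7, 147.2], [276.8, 216.8]] nose rel clevis(P0) mm [  7.2 -28.2  -6.7] shoulder [  7.1 -74.2  -6.6]
```

```bash
python3 -m inch '{"translation":[[-0.002,0.0008,0],[0,0,0],[0,0,-0.005],[0,0,-0.004],[0,0,-0.004],[0,0,-0.004],[0,0,-0.003],[0,0,0]],"roll":[0,0,0,0,0,0,0,0]}'
python3 - <<'E'
from oven import *
st(); W=cam("wrist"); cv2.imwrite("pics/w18.png",r.read_camera("wrist"))
np.save("W18.npy",np.r_[W[1],W[2]]); 
crop("pics/w18.png","pics/w18c.png",200,40,400,240,3.5)
E
```

```text
clock: 28.4
position: [0.6257, -0.0149, 0.2151]
ee_rot: [[0.532, 0.838, 0.126], [0.064, 0.109, -0.992], [-0.845, 0.535, 0.004]]
wrist_force: [-0.0, -2.8, -1.5]
finger_gap: 0.192
t 28.4 world [ 0.6257 -0.0149  0.2151] oven [ 0.0186 -0.0771  0.2151] F_oven [-0.4 -2.8 -1.5] gap 0.192
R in oven (cols tool x y z)
 [[ 0.535  0.845 -0.003]
 [-0.005 -0.    -1.   ]
 [-0.845  0.535  0.004]]
q [-0.221 -0.093 -0.539  0.585  0.18   1.272]
```

View pics/w18c.png

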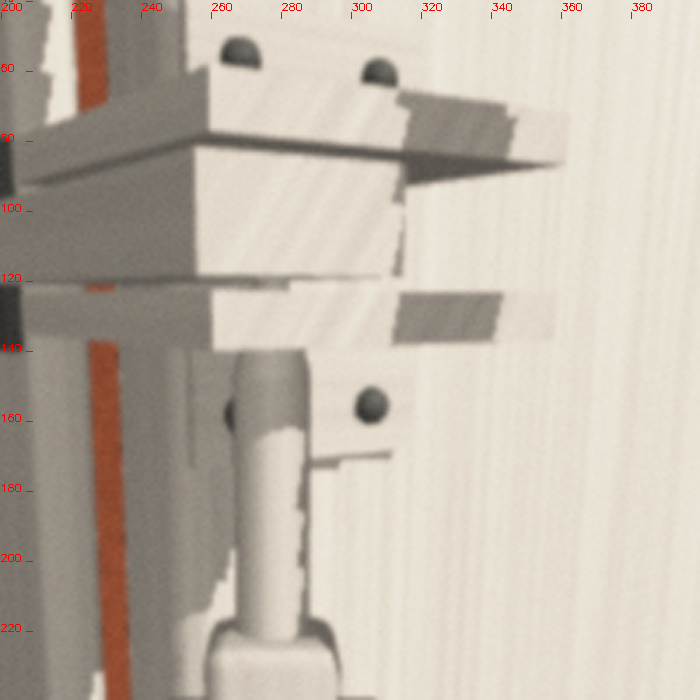

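```bash
python3 -m inch '{"translation":[[0,0,-0.003],[0,0,-0.003],[0,0,-0.003],[0,0,-0.003],[0,0,-0.003],[0,0,0],[0,0,0],[0,0,0]],"roll":[0,0,0,0,0,0,0,0]}'
python3 - <<'E'
from oven import *
st()
E
```

```text
clock: 29.45
position: [0.6233, 0.0008, 0.2147]
ee_rot: [[0.531, 0.838, 0.127], [0.066, 0.109, -0.992], [-0.845, 0.535, 0.003]]
wrist_force: [-1.7, -1.7, -0.7]
finger_gap: 0.19
t 29.45 world [0.6233 0.0008 0.2147] oven [ 0.0183 -0.0612  0.2147] F_oven [-1.9 -1.5 -0.7] gap 0.19
R in oven (cols tool x y z)
 [[ 0.535  0.845 -0.002]
 [-0.003 -0.    -1.   ]
 [-0.845  0.535  0.003]]
q [-0.189 -0.099 -0.546  0.581  0.165  1.3  ]
```

```bash
python3 -m inch '{"translation":[[0,0,-0.004],[0,0,-0.004],[0,0,-0.004],[0,0,-0.004],[0,0,-0.003],[0,0,-0.002],[0,0,0],[0,0,0]],"roll":[0,0,0,0,0,0,0,0]}'
python3 - <<'E'
from oven import *
st(); W=cam("wrist"); cv2.imwrite("pics/w19.png",r.read_camera("wrist"))
crop("pics/w19.png","pics/w19c.png",200,40,400,240,3.5)
E
```

```text
clock: 30.45
position: [0.621, 0.0217, 0.2149]
ee_rot: [[0.532, 0.837, 0.127], [0.066, 0.109, -0.992], [-0.844, 0.536, 0.002]]
wrist_force: [-1.7, 0.3, -2.2]
finger_gap: 0.192
t 30.45 world [0.621  0.0217 0.2149] oven [ 0.0187 -0.0402  0.2149] F_oven [-1.6  0.6 -2.2] gap 0.192
R in oven (cols tool x y z)
 [[ 0.536  0.844 -0.002]
 [-0.003 -0.    -1.   ]
 [-0.844  0.536  0.002]]
q [-0.144 -0.105 -0.552  0.575  0.142  1.339]
```

View pics/w19c.png

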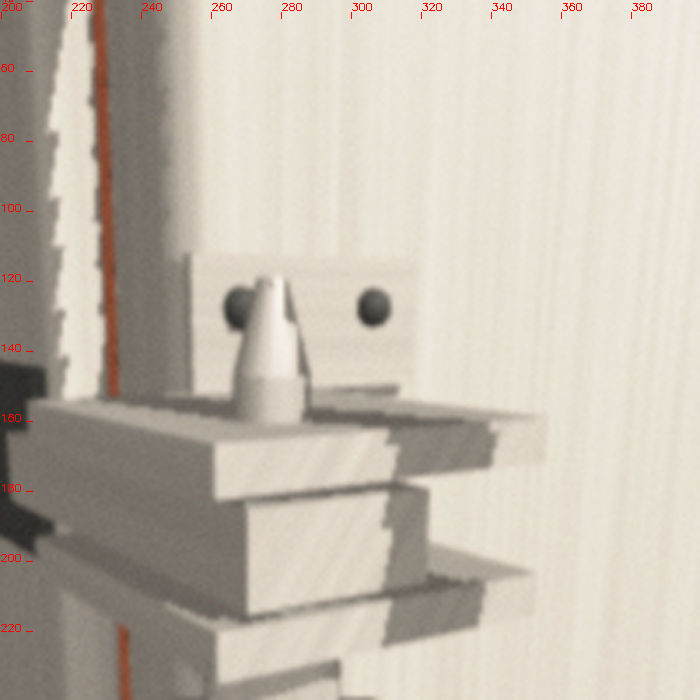

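```bash
python3 -m inch '{"translation":[[0,0,-0.002],[0,0,-0.002],[0,0,-0.002],[0,0,-0.001],[0,0,-0.001],[0,0,0],[0,0,0],[0,0,0]],"roll":[0,0,0,0,0,0,0,0]}'
python3 - <<'E'
from oven import *
st(); W=cam("wrist"); cv2.imwrite("pics/w20.png",r.read_camera("wrist"))
crop("pics/w20.png","pics/w20c.png",190,100,370,320,3)
E
```

```text
clock: 31.5
position: [0.6208, 0.0225, 0.2152]
ee_rot: [[0.533, 0.838, 0.116], [0.05, 0.106, -0.993], [-0.845, 0.535, 0.015]]
wrist_force: [-0.8, -15.3, -2.1]
finger_gap: 0.196
t 31.5 world [0.6208 0.0225 0.2152] oven [ 0.0186 -0.0393  0.2152] F_oven [ -2.7 -15.1  -2.1] gap 0.196
R in oven (cols tool x y z)
 [[ 0.535  0.845 -0.013]
 [-0.019 -0.003 -1.   ]
 [-0.845  0.535  0.015]]
q [-0.13  -0.107 -0.553  0.572  0.119  1.354]
```

View pics/w20c.png

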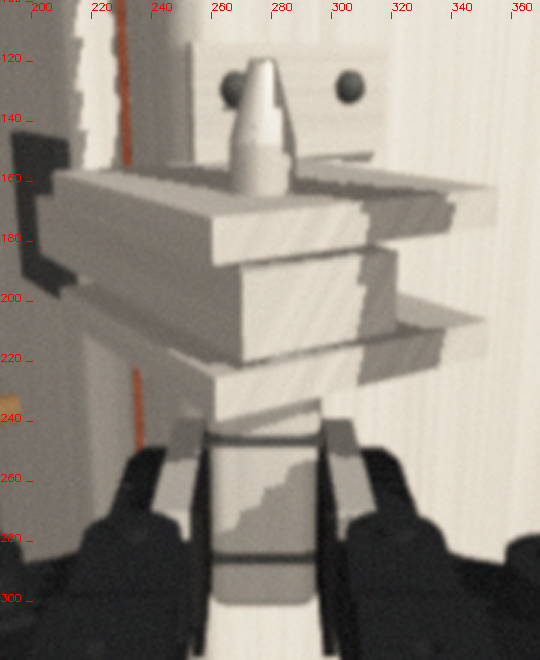

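Run:
```python
from fit17 import *
W=cam("wrist"); CL=C0+Ro@(so.x)
# refit ear offset in this picture: left ear outer top front, right ear outer top front, right ear outer top rear approx
pt=np.array([(-.018,-.0135,.018),(-.018,.0075,.018),(-.018,.0135,.018)])
print("ear pts pred",proj("",CL+pt@Ro.T,W).round(1).tolist(),"home nose pred",proj("",CL+Ro@[0,.0325,0],W).round(1),"2mm short",proj("",CL+Ro@[0,.0305,0],W).round(1))
```

```text
pred P0 [[252.1, 72.4], [358.4, 83.5], [251.7, 52.4], [197.2, 89.7], [282.4, 95.1]]
clevis offset in oven frame (mm) [ 4.29470549 -2.44757138  0.08408829] res [ 0.2 -0.6  0.1 -0.2 -0.   0.7 -0.6  0.1 -0.9  0.2]
hole outer pred [[279.50872386  89.82660003]]
ear pts pred [[262.0, 238.8], [261.0, 187.3], [260.7, 171.6]] home nose pred [[275.8 119. ]] 2mm short [[275.9 123.7]]
```

```bash
python3 -m inch '{"translation":[[0,0,0.002],[0,0,0.001],[0,0,0],[0,0,0],[0,0,0],[0,0,0],[0,0,0],[0,0,0]],"roll":[0,0,0,0,0,0,0,0]}'; python3 -m inch '{"translation":[[0,0,0],[0,0,0],[0,0,0],[0,0,0],[0,0,0],[0,0,0],[0,0,0],[0,0,0]],"roll":[0,0,0,0,0,0,0,0]}' 0.036
python3 - <<'E'
from oven import *
st(); cv2.imwrite("pics/w21.png",r.read_camera("wrist"))
crop("pics/w21.png","pics/w21c.png",170,100,390,320,2.8)
E
```

```text
clock: 32.55
position: [0.6208, 0.0228, 0.2151]
ee_rot: [[0.532, 0.838, 0.121], [0.057, 0.107, -0.993], [-0.845, 0.535, 0.009]]
wrist_force: [-1.0, -8.6, -2.4]
finger_gap: 0.192
clock: 33.55
position: [0.6205, 0.0262, 0.2149]
ee_rot: [[0.532, 0.837, 0.127], [0.065, 0.109, -0.992], [-0.844, 0.536, 0.003]]
wrist_force: [0.1, 0.4, -0.1]
finger_gap: 0.423
t 33.55 world [0.6205 0.0262 0.2149] oven [ 0.0187 -0.0356  0.2149] F_oven [ 0.1  0.3 -0.1] gap 0.423
R in oven (cols tool x y z)
 [[ 0.536  0.844 -0.002]
 [-0.004 -0.    -1.   ]
 [-0.844  0.536  0.003]]
q [-0.133 -0.107 -0.553  0.574  0.136  1.348]
```

View pics/w21c.png

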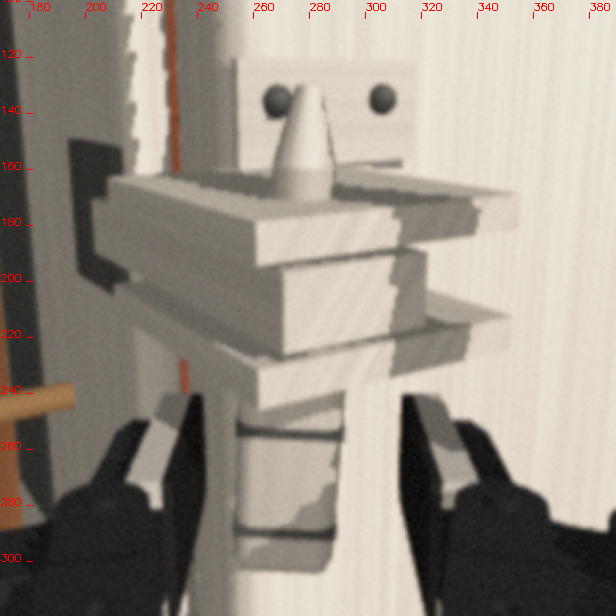

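```bash
python3 - <<'E'
from fit17 import *
W=cam("wrist"); CL=C0+Ro@(so.x)
print("home nose pred",proj("",CL+Ro@[0,.0325,0],W).round(1),"drop1.2",proj("",CL+Ro@[0,.0325,-.0012],W).round(1),"2mm short",proj("",CL+Ro@[0,.0305,-.0012],W).round(1))
E
python3 -m inch '{"translation":[[-0.01,0,0],[-0.02,0,0],[-0.03,0,0],[-0.04,0,0],[-0.04,0,0],[0,0,0],[0,0,0],[0,0,0]],"roll":[0,0,0,0,0,0,0,0]}'
python3 - <<'E'
from oven import *
from fit17 import so,C0,Ro
st(); W=cam("wrist"); cv2.imwrite("pics/w22.png",r.read_camera("wrist"))
CL=C0+Ro@so.x
print(proj("",[CL+Ro@np.array(v) for v in((0,.0325,-.001),(0,-.0135,-.001),(0,-.0535,-.001),(0,-.0535,0),(0,-.0135,.018),(0,.0135,.018))],W).round(1).tolist())
x,y=proj("",CL,W)[0].astype(int); crop("pics/w22.png","pics/w22c.png",x-60,y-60,x+60,y+70,6)
cv2.imwrite("pics/d22.png",r.read_camera("side")); crop("pics/d22.png","pics/d22c.png",180,140,280,240,6)
E
```

```text
pred P0 [[252.1, 72.4], [358.4, 83.5], [251.7, 52.4], [197.2, 89.7], [282.4, 95.1]]
clevis offset in oven frame (mm) [ 4.29470549 -2.44757138  0.08408829] res [ 0.2 -0.6  0.1 -0.2 -0.   0.7 -0.6  0.1 -0.9  0.2]
hole outer pred [[279.50872386  89.82660003]]
home nose pred [[276.3 126.1]] drop1.2 [[274.9 126.1]] 2mm short [[274.9 130.7]]
clock: 34.6
position: [0.5454, 0.0172, 0.3312]
ee_rot: [[0.529, 0.839, 0.127], [0.066, 0.108, -0.992], [-0.846, 0.533, 0.002]]
wrist_force: [0.0, -0.4, -0.5]
finger_gap: 0.419
pred P0 [[252.1, 72.4], [358.4, 83.5], [251.7, 52.4], [197.2, 89.7], [282.4, 95.1]]
clevis offset in oven frame (mm) [ 4.29470549 -2.44757138  0.08408829] res [ 0.2 -0.6  0.1 -0.2 -0.   0.7 -0.6  0.1 -0.9  0.2]
hole outer pred [[279.50872386  89.82660003]]
t 34.6 world [0.5454 0.0172 0.3312] oven [-0.0569 -0.0348  0.3312] F_oven [-0.  -0.4 -0.5] gap 0.419
R in oven (cols tool x y z)
 [[ 0.533  0.846 -0.002]
 [-0.003 -0.001 -1.   ]
 [-0.846  0.533  0.002]]
q [-0.184 -0.318 -0.464  0.884  0.162  1.304]
[[278.4, 126.8], [278.4, 177.5], [278.3, 218.1], [278.9, 218.3], [289.8, 180.5], [290.2, 149.7]]
```

View pics/w22c.png

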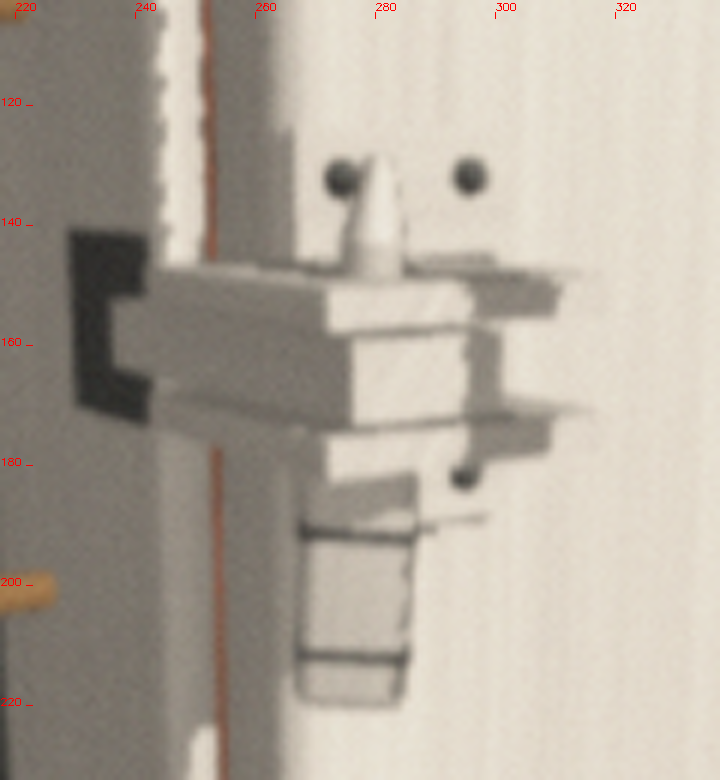

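View pics/d22c.png

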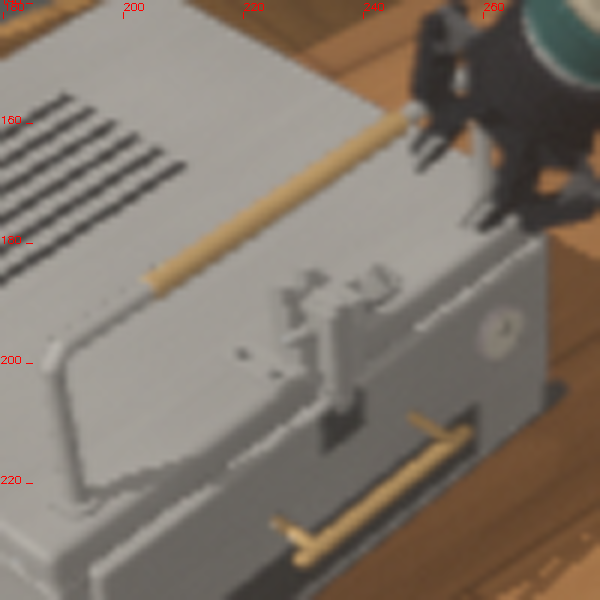

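```bash
python3 -m inch '{"translation":[[0,0,0.025],[0,0,0.027],[0.025,0,0],[0.03,0,0],[0.03,0,0],[0.03,0,0],[0.02,0,0],[0.006,0,0]],"roll":[0,0,0,0,0,0,0,0]}' 0 40; python3 -m inch '{"translation":[[0,0,0],[0,0,-0.003],[0,0,-0.003],[0,0,-0.003],[0,0,-0.003],[0,0,-0.003],[0,0,-0.002],[0,0,0]],"roll":[0,0,0,0,0,0,0,0]}';  python3 - <<'E'
from oven import *
st(); W=cam("wrist"); cv2.imwrite("pics/w23.png",r.read_camera("wrist"))
crop("pics/w23.png","pics/w23c.png",180,60,380,280,2.7)
E
```

```text
clock: 35.7
position: [0.6266, -0.0248, 0.2112]
ee_rot: [[0.528, 0.84, 0.127], [0.066, 0.108, -0.992], [-0.847, 0.532, 0.002]]
wrist_force: [-0.8, -0.7, 0.4]
finger_gap: -0.0
clock: 36.7
position: [0.6254, -0.0083, 0.2142]
ee_rot: [[0.532, 0.837, 0.127], [0.065, 0.109, -0.992], [-0.845, 0.536, 0.003]]
wrist_force: [0.2, -0.6, 0.2]
finger_gap: -0.0
t 36.7 world [ 0.6254 -0.0083  0.2142] oven [ 0.0191 -0.0705  0.2142] F_oven [ 0.2 -0.6  0.2] gap -0.0
R in oven (cols tool x y z)
 [[ 0.536  0.845 -0.002]
 [-0.004 -0.    -1.   ]
 [-0.845  0.536  0.003]]
q [-0.208 -0.093 -0.542  0.582  0.174  1.284]
```

View pics/w23c.png

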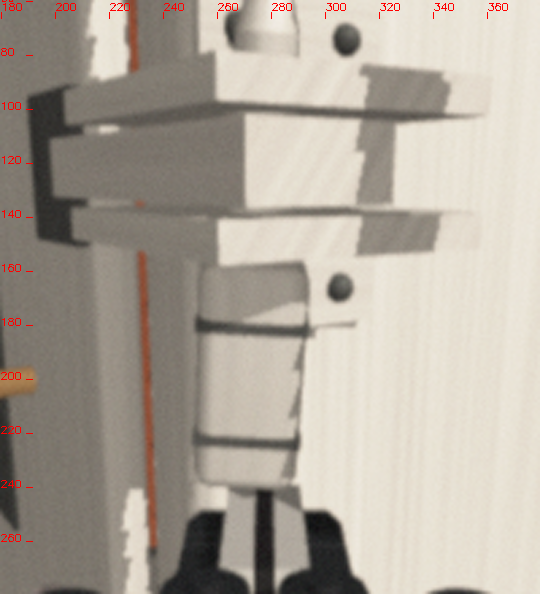

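```bash
python3 -m inch '{"translation":[[0,-0.002,0.001],[0,0,-0.003],[0,0,-0.002],[0,0,-0.002],[0,0,-0.002],[0,0,-0.002],[0,0,0],[0,0,0]],"roll":[0,0,0,0,0,0,0,0]}';  python3 - <<'E'
from oven import *
st(); W=cam("wrist"); cv2.imwrite("pics/w24.png",r.read_camera("wrist"))
crop("pics/w24.png","pics/w24c.png",180,60,380,280,2.7)
E
```

```text
clock: 37.75
position: [0.6248, -0.006, 0.2158]
ee_rot: [[0.536, 0.836, 0.116], [0.048, 0.106, -0.993], [-0.843, 0.538, 0.017]]
wrist_force: [-0.4, -16.3, 1.9]
finger_gap: -0.001
t 37.75 world [ 0.6248 -0.006   0.2158] oven [ 0.0189 -0.0681  0.2158] F_oven [ -2.5 -16.1   1.9] gap -0.001
R in oven (cols tool x y z)
 [[ 0.538  0.843 -0.013]
 [-0.021 -0.002 -1.   ]
 [-0.843  0.538  0.017]]
q [-0.191 -0.1   -0.547  0.574  0.15   1.301]
```

View pics/w24c.png

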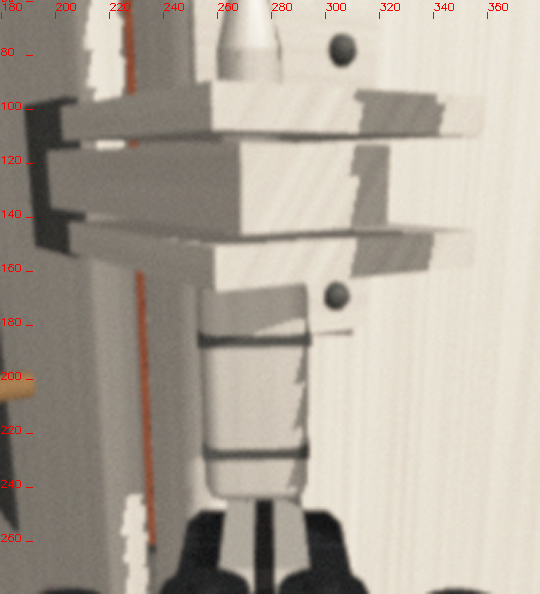

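```bash
python3 -m inch '{"translation":[[0,0,0.003],[0,0,0.004],[0,0,0.006],[0,0,0.01],[0,0,0.015],[-0.02,0,0],[-0.03,0,0],[-0.04,0,0]],"roll":[0,0,0,0,0,0,0,0]}'; python3 -m inch '{"translation":[[-0.05,0,-0.015],[-0.03,0,-0.015],[0,0,0],[0,0,0],[0,0,0],[0,0,0],[0,0,0],[0,0,0]],"roll":[0,0,0,0,0,0,0,0]}';  python3 - <<'E'
from oven import *
from fit17 import so,C0,Ro
st(); W=cam("wrist"); cv2.imwrite("pics/w25.png",r.read_camera("wrist"))
CL=C0+Ro@so.x
print(proj("",[CL+Ro@np.array(v) for v in((0,.0325,-.001),(0,-.0135,-.001),(0,-.0535,-.001),(-.018,-.0135,.018),(-.018,.0135,.018))],W).round(1).tolist())
x,y=proj("",CL,W)[0].astype(int); crop("pics/w25.png","pics/w25c.png",x-60,y-60,x+60,y+70,6)
cv2.imwrite("pics/d25.png",r.read_camera("side"));cv2.imwrite("pics/s25.png",r.read_camera("scene"))
E
```

```text
clock: 38.8
position: [0.5785, -0.0428, 0.2887]
ee_rot: [[0.53, 0.839, 0.126], [0.066, 0.108, -0.992], [-0.846, 0.534, 0.002]]
wrist_force: [0.3, -0.2, 0.5]
finger_gap: -0.001
clock: 39.8
position: [0.5332, -0.0178, 0.3564]
ee_rot: [[0.531, 0.838, 0.127], [0.065, 0.109, -0.992], [-0.845, 0.535, 0.003]]
wrist_force: [-0.1, 0.2, -0.7]
finger_gap: -0.002
pred P0 [[252.1, 72.4], [358.4, 83.5], [251.7, 52.4], [197.2, 89.7], [282.4, 95.1]]
clevis offset in oven frame (mm) [ 4.29470549 -2.44757138  0.08408829] res [ 0.2 -0.6  0.1 -0.2 -0.   0.7 -0.6  0.1 -0.9  0.2]
hole outer pred [[279.50872386  89.82660003]]
t 39.8 world [ 0.5332 -0.0178  0.3564] oven [-0.0735 -0.068   0.3564] F_oven [-0.   0.2 -0.7] gap -0.002
R in oven (cols tool x y z)
 [[ 0.535  0.845 -0.002]
 [-0.004 -0.    -1.   ]
 [-0.845  0.535  0.003]]
q [-0.286 -0.342 -0.427  0.959  0.214  1.215]
[[278.7, 91.1], [278.7, 139.8], [278.6, 179.0], [273.3, 141.1], [273.2, 110.4]]
```

View pics/w25c.png

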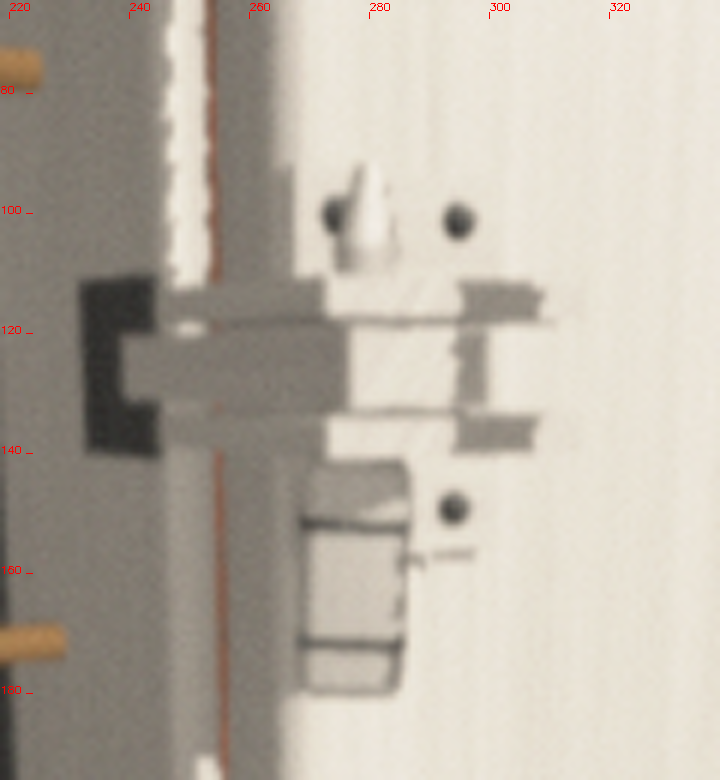

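View pics/s25.png

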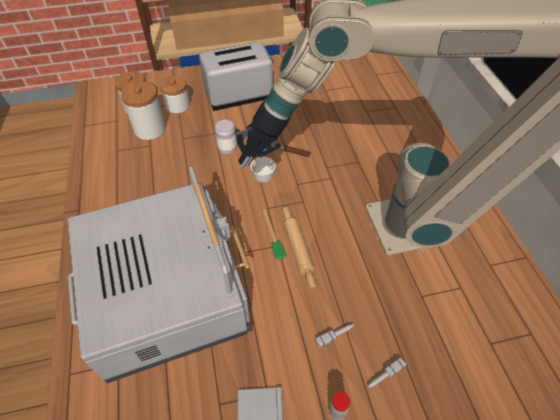

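View pics/d25.png

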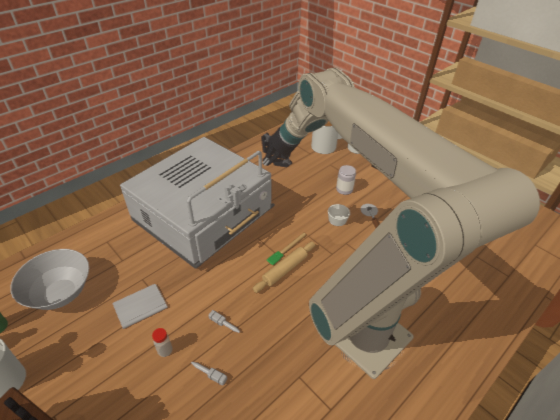

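```bash
python3 -c "
from bench import r
print(r.job_done())"
```

```text
the job is handed in; nothing more can be done
None
```

The flap is shut and the correct pin is pushed home through both ears and the tongue, from the robot's right, and released. I handed the job in at about 40 s.

**Closing the flap:** I pushed it with an open finger until it stopped hard at 24 N. The last pictures still show it closed.

**Choosing the pin:** I took the small one, measured at about 40 + 46 mm. The other two were clearly bigger.

**Tilting the hand:** The moves have no pitch axis. I leaned the hand to about 32° by pushing past the arm's reach limit over the oven, then came in under the rail.

**Final checks:** The pin nose sits at row 91.3 against 91.1 predicted for fully home, and the grip is up against the ear. The gripper is clear, at about zero force. The ramekin, jar, rolling pin, brush, scraper and the other pins look unmoved in the last scene and side pictures; I did not check the can and the pizza wheel one by one.

**What disagreed or failed:**
- **Finger length:** The fingertips end roughly 30 mm short of the reported TCP. Because of that, the first push passed over the flap's edge and the first grasp missed the pin.
- **Pin position:** After I let go, the pin sat about 2 mm short of home. I pushed its tail home with closed fingers at 16 N.
- **Oven position:** The fixed cameras and the wrist camera differed by about 4 mm on where the lock is. I used the wrist camera.
- **Joint 3 limit:** While leaning the hand, joint 3 briefly read 1.244 against its limit of 1.24. This could count as passing its range.

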